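Ready a chair for reassembly: find the brackets, stand the splats to dry

TASK

Get the chair job ready: slide the loose cover plate of the parts block right aside onto its plain half (without lifting it off the block), see which pockets hold a brass bracket, put every bracket into the blue tray, then slide the cover back fully over the pockets. Also stand every dark chair splat on end on the drying rack, side by side, foot behind the toe strip and leaning back on the rail. Leave everything else on the bench alone.

Things in the scene. Friction and masses are not known exactly. Their poses are not given: they have to be found in the camera images.
- parts_block: Fixed wooden block 222 x 188 mm. Origin: centre of underside, z up. +x half (away from robot): three open pockets side by side along y, under the cover. -x half: plain deck. Deck 36 mm high all over. Lips 8 mm wide, 8 mm above the deck on all four sides (206 x 172 mm inside) guide the cover, which slides along x.
- cover: Loose plywood plate 100 (x) x 166 (y) x 8 mm, 0.16 kg, on the deck, 3 mm play to each side lip; axes as the block's. Origin: centre of underside. Red grip bar at its centre, 16 mm thick in x, 60 long in y, 8 to 34 mm above origin. At block x = +50 mm (start) it hides all pockets; at -50 it is all on the plain deck. End lips stop it at about +53 and -53.
- rack: Fixed drying rack. Origin: bench level below the middle of the foot line; x away from robot to the rail, y along rack, z up. Plywood plinth 270 mm in y, x -25 to 110, flat top at z 70. Dark toe strip on it x -24 to -12, top at z 82. Posts at y +-126 at the rail, 14 mm wide, tops at z 150. A splat with foot behind the toe strip and back on the rail slopes about 40 deg.
- rack_rail (a point): Middle of the axis of the rack's steel rail, 12 mm diameter, along rack y, at rack x = 84, z = 133 mm. A leaning splat touches it about 105 mm up from its foot; the splat's middle is then at rack x 40 to 55, z 110 to 126.
- job_tray: Loose blue open tray, 110 (x) x 130 (y) x 35 mm high, walls and floor about 4 mm, 0.35 kg. Origin: centre of its underside.
- pocket0 (a point): Centre of the floor of a pocket of the block, at block x = 47.5, y = -52.5, z = 6 mm. Pocket 89 mm long in block x, 47 to 49 wide in y, 30 deep.
- pocket1 (a point): Centre of the floor of a pocket of the block, at block x = 47.5, y = 0, z = 6 mm. Pocket 89 mm long in block x, 47 to 49 wide in y, 30 deep.
- pocket2 (a point): Centre of the floor of a pocket of the block, at block x = 47.5, y = 52.5, z = 6 mm. Pocket 89 mm long in block x, 47 to 49 wide in y, 30 deep.
- splat0: Dark wooden chair splat (flat slat), 140 (x) x 42 (y) x 12 (z) mm, 0.06 to 0.13 kg, flat on the bench at the start. Origin: centre of its underside face (top face at z = 12 mm). Either end and either face may be up. Two or three splats are present; an absent one reads None.
- splat1: Dark wooden chair splat (flat slat), 140 (x) x 42 (y) x 12 (z) mm, 0.06 to 0.13 kg, flat on the bench at the start. Origin: centre of its underside face (top face at z = 12 mm). Either end and either face may be up. Two or three splats are present; an absent one reads None.
- splat2: Dark wooden chair splat (flat slat), 140 (x) x 42 (y) x 12 (z) mm, 0.06 to 0.13 kg, flat on the bench at the start. Origin: centre of its underside face (top face at z = 12 mm). Either end and either face may be up. Two or three splats are present; an absent one reads None.
- bracket0: Brass T-bracket, 0.13 kg: base plate 60 (x) x 32 (y) x 6 mm, with an upright web across its middle, 10 mm thick in x, 28 wide in y, 6 to 28 mm above the underside. Origin: centre of underside. If present it starts upright in pocket0, axes nearly the block's. One or two of the three are present; an absent one reads None.
- bracket1: Brass T-bracket, 0.13 kg: base plate 60 (x) x 32 (y) x 6 mm, with an upright web across its middle, 10 mm thick in x, 28 wide in y, 6 to 28 mm above the underside. Origin: centre of underside. If present it starts upright in pocket1, axes nearly the block's. One or two of the three are present; an absent one reads None.
- bracket2: Brass T-bracket, 0.13 kg: base plate 60 (x) x 32 (y) x 6 mm, with an upright web across its middle, 10 mm thick in x, 28 wide in y, 6 to 28 mm above the underside. Origin: centre of underside. If present it starts upright in pocket2, axes nearly the block's. One or two of the three are present; an absent one reads None.
- glue_bottle: yellow glue bottle, 56 mm across, 160 mm tall; bystander
- wax_tin: brass-coloured wax tin, 80 mm across, 55 mm tall; bystander
- hammer: hammer lying down; bystander, origin near its middle
- screwdriver: screwdriver lying down; bystander, origin near its middle
- sanding_block: cork sanding block with red sole, 100 x 60 x 32 mm; bystander, origin at centre of underside
- mug: blue mug, 80 mm across, 90 mm tall; bystander, origin at centre of underside
Mind the look-alikes: they are no part of the job. Leave any white look-alike of the splat0 alone. What is shaped like the splat2 but green is not meant.

How it is judged:
By the outcome, as a careful person would: the job done as asked, in the order asked, and still so for the second after the job is handed in, with the robot touching nothing.
Of bracket0, bracket1, bracket2 only 1 to 2 are there at a start; the rules pass over those that are not, and their reading is None.
Of splat0, splat1, splat2 only 2 to 3 are there at a start; the rules pass over those that are not, and their reading is None.
At some moment in a run one of job_tray, splat0, splat1, splat2 may be knocked a few centimetres aside while the robot is not near it.
It also fails if it takes over 210 s, if anything falls off the work surface, if the arm or the gripper's body presses on something with over 40 N, if the wrist force passes 120 N, or if a joint passes its speed limit or range.

ROBOT

A 6-joint arm with a two-finger parallel gripper is mounted at the origin on the work surface. World frame = base frame: x ahead of the robot, y to its left, z up, the work surface at z = 0. Lengths are in m, angles in rad, forces in N, time in s.
With the tool pointing down it reaches from about 0.3 to 0.775 m from the base axis. Payload 14.6 kg.
Tool frame: the origin (TCP) lies at the very end of the fingers, on their centre line; the grasp point (between the pads) lies 19 mm behind it; x points along the fingers, y is the direction in which the jaws open and shut, and the axes are right-handed (so a half turn about x gives the same grasp; the last joint's range is limited). The gripper opens to 94 mm and grips with 3 to 60 N. Pads are 16 mm wide; open, the fingers measure 119 mm over their backs; the gripper's body (75 mm by 177 mm) begins 78 mm behind the grasp point.
Start: joints at [-1.179, 0.3, 1.521, -0, 1.321, -0.067], TCP at [0.244, -0.493, 0.205] pointing down, gripper open.
Joint ranges: [-3.03, 3.03], [-0.79, 2.21], [0.23, 2.52], [-1.04, 4.18], [0, 3.07], [-2.55, 2.55]. Speed limits (rad/s): [2.22, 2.22, 2.57, 3.14, 3.14, 3.14].

INTERFACE

Orientations are given as [roll, pitch, yaw] about the fixed x, y, z axes, in that order (R = Rz(yaw) Ry(pitch) Rx(roll)).
In Python, from station import ctrl, viewer, hand_in gives the robot as it stands. The module is installed in compiled form; this text tells all that it offers.
- The arm moves only by the tool play_rows, never from a script. Its argument "deltas" is a list that holds one entry, the list of rows, each a list of 7 numbers: the shift along the tool's x, y, z in mm, then the turn, a rotation vector about the tool's x, y, z in rad, then the finger opening in mm, from 0 to 94. In form: [[[dx, dy, dz, ax, ay, az, gripper], ...]]. A call has 1 to 10 rows; each row shifts and turns the commanded pose from where the row before left it, along the tool's axes as they then stand; what a row does not reach is not made up. A row lasts 1/10 s, in which the tool goes at most 50 mm and 8.59 degrees, less where a joint would pass 70% of its speed; a pose out of reach is approached as far as the arm can. A call with a gripper value outside its range is refused whole. The fingers move at their own pace and stop on an object; "grip_force" is the grip in N (left out, the last holds). Time passes only in rows, so rows that do not move let the fingers close. It gives the time, the measured TCP pose, the force and the opening at its end, in the units of the state.
- ctrl.get_obs(): the state, without advancing time (a new reading comes with each control period).
- viewer.camera(name): name is "scene" or "side" or "wrist"; returns a dict with "img" (480x640x3 uint8, red, green, blue), "fx", "fy", "cx", "cy" (pixels), "rvec" (rotation vector, rad) and "tvec" (3), from world to camera coordinates, as OpenCV has them. Camera axes: x right, y down, z forward; pixel columns grow to the right and rows downward; lengths in m; the calibration is good to about 2 mm. A picture is of the moment at which its call begins. There is no depth.
- hand_in(): hands the job in, once; it reports no verdict.
The state is a dict: "time_s": time; "qpos": joint angles; "joint_vel": joint speeds; "tau": joint torques, N m; "ee_pos": TCP position; "eef_rot": TCP orientation; "force": force on the tool from outside, world axes, zero at the start; "moment": the same for the moment, N m; "grip_width": finger opening in m.
Only numpy, scipy, OpenCV 4.12 (cv2) and the standard library are available. Lean on these libraries where they do the work, as an engineer would, in place of code of your own. Each camera call takes 0.05 s, during which the arm holds its last target.

## Working session

There is one attempt and no reset: what is moved stays moved. The work goes in short steps, Python scripts to look and compute and a tool call to move; the robot and the scene stay as the last step left them, time stands still between calls to the robot, and variables do not carry over. Pictures are saved under pics/ and viewed, and the job is handed in when it is done.

Besides the shell and the picture viewer there is one more tool, called as name(argument=value, ...) on one line, values as JSON. play_rows: Moves the arm, as the interface text tells. Its arguments: {"type":"object","properties":{"deltas":{"type":"array","items":{"type":"array","items":{"type":"array","items":{"type":"number"}}}},"grip_force":{"type":"number"}},"required":["deltas"]}

```bash
mkdir -p pics; ls
cat > h.py <<'E'
import numpy as np, cv2
from scipy.spatial.transform import Rotation as R
from station import ctrl, viewer, hand_in
def snap(n,fn,crop=None,k=1):
    c=viewer.camera(n); im=c['img'][:,:,::-1].copy()
    if crop: x0,y0,x1,y1=crop; im=im[y0:y1,x0:x1]
    if k!=1: im=cv2.resize(im,None,fx=k,fy=k,interpolation=cv2.INTER_CUBIC)
    cv2.imwrite('pics/'+fn+'.png',im); c.pop('img'); return c
def P(c,u,v,z):
    Rm=R.from_rotvec(c['rvec']).as_matrix(); t=np.array(c['tvec']).ravel()
    d=Rm.T@np.array([(u-c['cx'])/c['fx'],(v-c['cy'])/c['fy'],1]); o=-Rm.T@t
    return o+d*(z-o[2])/d[2]
def proj(c,p):
    Rm=R.from_rotvec(c['rvec']).as_matrix(); q=Rm@np.array(p)+np.array(c['tvec']).ravel()
    return np.array([q[0]/q[2]*c['fx']+c['cx'],q[1]/q[2]*c['fy']+c['cy']])
def st():
    o=ctrl.get_obs(); print({k:np.round(o[k],4).tolist() for k in ['time_s','qpos','ee_pos','eef_rot','force','grip_width']}); return o
E
python3 - <<'E'
from h import *
o=st()
print(R.from_euler('xyz',o['eef_rot']).as_matrix().round(3))
import pickle
cs={}
for n in ['scene','side','wrist']: cs[n]=snap(n,n+'0'); print(n,cs[n])
pickle.dump(cs,open('c0.pkl','wb'))
E
```

```text
pics
{'time_s': 0.0, 'qpos': [-1.1786, 0.3005, 1.5216, 0.0, 1.3207, -0.0666], 'ee_pos': [0.2435, -0.4929, 0.2049], 'eef_rot': [-1.6507, 1.5696, 1.9496], 'force': [-0.6604, -0.3682, -0.3269], 'grip_width': 0.0939}
[[-0.     0.443 -0.897]
 [ 0.001 -0.897 -0.443]
 [-1.    -0.001 -0.   ]]
scene {'fx': 455.1283980184116, 'fy': 455.1283980184116, 'cx': 323.7122605841264, 'cy': 240.0544633900868, 'rvec': array([ 2.19904074,  1.13052983, -0.4262034 ]), 'tvec': array([-0.22961257, -0.25445531,  1.41355605])}
side {'fx': 614.2190192867156, 'fy': 614.2190192867156, 'cx': 324.1107969110474, 'cy': 234.41943316058763, 'rvec': array([ 2.01222932, -0.60667636,  0.33704185]), 'tvec': array([-0.4544275 ,  0.20538107,  1.5340095 ])}
wrist {'fx': 361.0802228570236, 'fy': 361.0802228570236, 'cx': 324.21310355990187, 'cy': 243.25221744082455, 'rvec': array([-2.46041633,  1.52891649,  0.21653926]), 'tvec': array([-0.54935135, -0.03012674,  0.39246044])}
```

View pics/scene0.png

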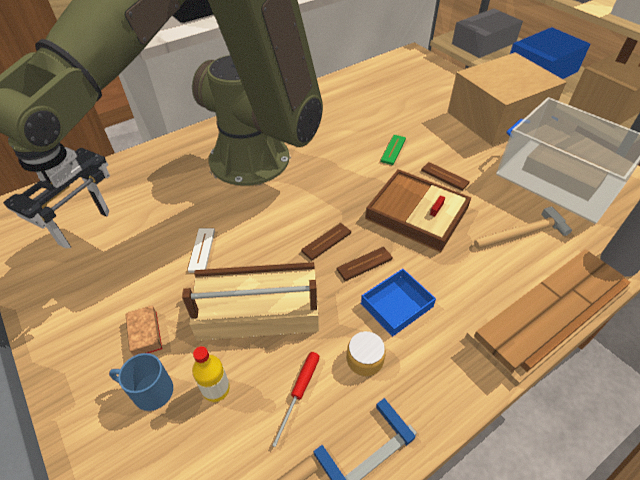

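View pics/side0.png

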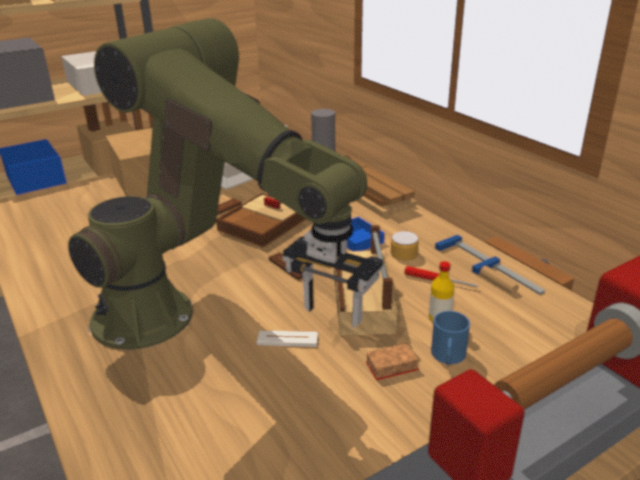

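View pics/wrist0.png

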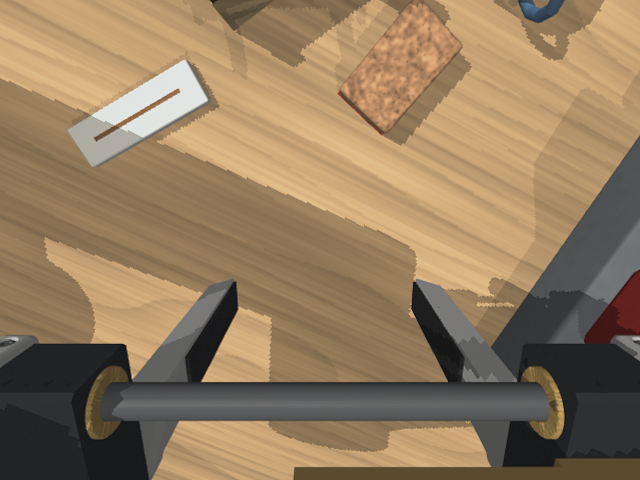

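The scene view shows the cover with its red bar at (437,206), dark splats at (445,176), (327,241) and (364,263), the tray at (398,300), and the rack around (252,300). The white (201,250) and green (393,150) slats are decoys. I'll enlarge it.

Run:
```python
import cv2
im=cv2.imread('pics/scene0.png')
cv2.imwrite('pics/s0a.png',cv2.resize(im[130:260,290:490],None,fx=4,fy=4,interpolation=cv2.INTER_CUBIC))
cv2.imwrite('pics/s0b.png',cv2.resize(im[215:345,180:340],None,fx=4.5,fy=4.5,interpolation=cv2.INTER_CUBIC))
cv2.imwrite('pics/s0c.png',cv2.resize(im[220:350,290:450],None,fx=4.5,fy=4.5,interpolation=cv2.INTER_CUBIC))
```

```text
(no output)
```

View pics/s0a.png

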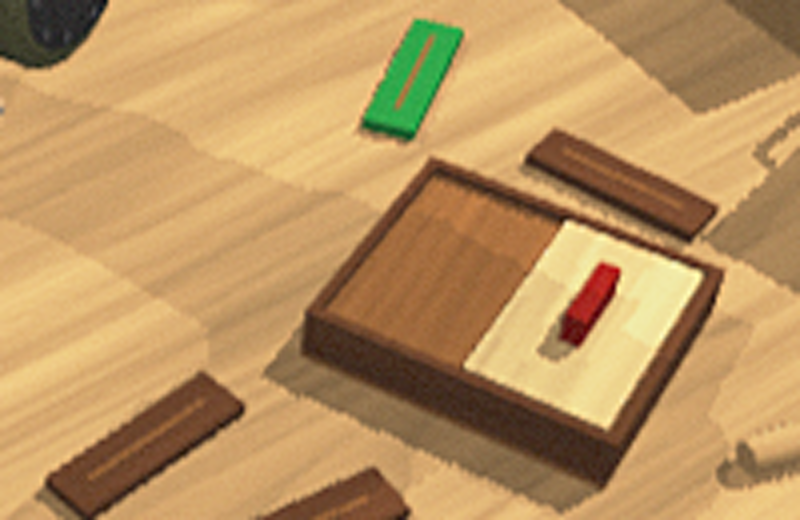

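View pics/s0b.png

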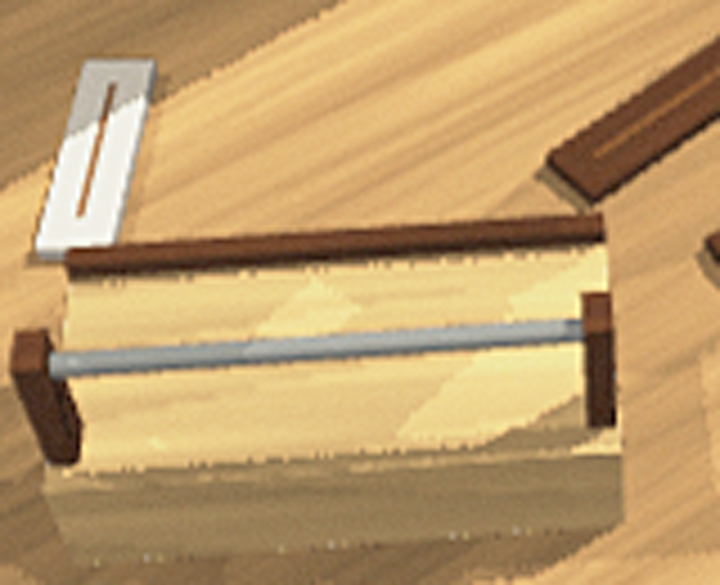

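View pics/s0c.png

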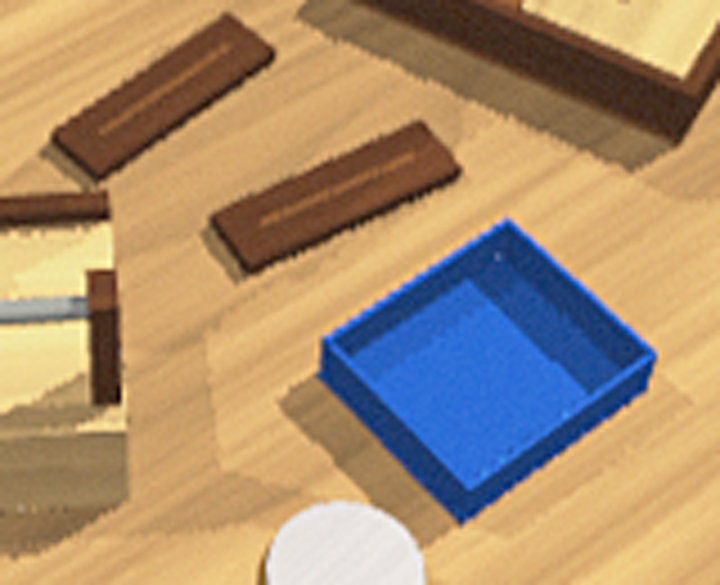

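```bash
cat >> h.py <<'E'
from scipy.optimize import least_squares
def fit(c,pts2,pts3,g):
    """pts3 in object frame w/ z abs; fit x,y,yaw"""
    pts3=np.array(pts3,float);pts2=np.array(pts2,float)
    def tr(p): 
        cs,s=np.cos(p[2]),np.sin(p[2]); return np.c_[p[0]+cs*pts3[:,0]-s*pts3[:,1],p[1]+s*pts3[:,0]+cs*pts3[:,1],pts3[:,2]]
    f=lambda p:(np.array([proj(c,q) for q in tr(p)])-pts2).ravel()
    r=least_squares(f,g,x_scale=[.1,.1,1]); return r.x,np.abs(r.fun).max()
def cr(pts,k,x0,y0): return [((a+.5)/k-.5+x0,(b+.5)/k-.5+y0) for a,b in pts]
def rect(a,b,z): return [(a/2,b/2,z),(-a/2,b/2,z),(-a/2,-b/2,z),(a/2,-b/2,z)]
def autofit(c,pts,a,b,z):
    w=np.array([P(c,u,v,z) for u,v in pts]); m=w.mean(0)
    best=None
    for yaw in np.arange(0,2*np.pi,np.pi/2):
      for o in (1,-1):
        d=fit(c,pts[::o],rect(a,b,z),[m[0],m[1],yaw+.3])
        if best is None or d[1]<best[1]: best=d
    return w[:,:2].round(4).tolist(),best
E
python3 - <<'E'
from h import *
import pickle
c=pickle.load(open('c0.pkl','rb'))['scene']
A=lambda p:cr(p,4,290,130); C=lambda p:cr(p,4.5,290,220); B=lambda p:cr(p,4.5,180,215)
print('block',autofit(c,A([(432,158),(305,315),(612,445),(723,272)]),.222,.188,.044))
print('splatA',autofit(c,A([(553,130),(525,160),(690,240),(718,210)]),.140,.042,.012))
print('splatB',autofit(c,C([(230,13),(52,137),(97,180),(274,53)]),.140,.042,.012))
print('splatC',autofit(c,C([(423,122),(211,215),(247,271),(461,170)]),.140,.042,.012))
print('tray',autofit(c,C([(507,219),(322,345),(463,493),(656,355)]),.110,.130,.035))
# rack: toe strip top ends, posts tops
for n,p,z in [('toeL near',(66,252),.082),('toeL far',(70,274),.082),('toeR near',(602,213),.082),('toeR far',(604,240),.082),
  ('plinth far L',(46,490),.07),('plinth far R',(622,450),.07),('postL',(30,352),.15),('postR',(597,303),.15)]:
  u,v=B([p])[0]; print(n,P(c,u,v,z).round(4))
for n,p,z in [('wax',(345,540),.055)]:
  u,v=C([p])[0]; print(n,P(c,u,v,z).round(4))
for n,p,z in [('bottle',(208,385),0.03),('cap',(201,355),.16),('mug',(146,380),.05),('sand',(143,328),.032),('sdriver',(307,375),.02),('tip',(275,445),0.01),('greenc',(393,150),.012),('whitec',(201,250),.012),('hammer',(475,245),.01),('hh',(560,222),.02),('boxcorner',(600,215),0),('boxn',(500,170),0),('cardboard',(505,130),0)]:
  print(n,P(c,*p,z).round(3))
E
```

```text
block ([[0.3434, 0.2985], [0.4141, 0.1238], [0.6139, 0.2068], [0.5471, 0.3793]], (array([0.47987958, 0.25452299, 1.98325367]), np.float64(7.38236785526388)))
splatA ([[0.3461, 0.4231], [0.3592, 0.3817], [0.4919, 0.4165], [0.4815, 0.4567]], (array([0.41908953, 0.42326367, 2.06125094]), np.float64(18.796353827298788)))
splatB ([[0.3928, 0.0576], [0.4109, -0.0814], [0.4512, -0.0784], [0.4333, 0.0592]], (array([ 0.42201069, -0.01074434,  1.6945133 ]), np.float64(0.8470062423872946)))
splatC ([[0.5242, 0.0955], [0.5075, -0.0417], [0.5489, -0.0485], [0.5631, 0.0899]], (array([0.53588901, 0.02386888, 1.45715624]), np.float64(0.756247961346844)))
tray ([[0.6151, 0.0734], [0.6205, -0.0563], [0.7259, -0.0545], [0.7229, 0.0763]], (array([0.66989318, 0.00926445, 1.56033665]), np.float64(7.1575627396872505)))
toeL near [ 0.3709 -0.3403  0.082 ]
toeL far [ 0.3847 -0.3445  0.082 ]
toeR near [ 0.5067 -0.1084  0.082 ]
toeR far [ 0.5215 -0.1174  0.082 ]
plinth far L [ 0.483  -0.4053  0.07  ]
plinth far R [ 0.6207 -0.1761  0.07  ]
postL [ 0.4688 -0.387   0.15  ]
postR [ 0.5926 -0.1689  0.15  ]
wax [ 0.7202 -0.124   0.055 ]
bottle [ 0.606 -0.432  0.03 ]
cap [ 0.614 -0.422  0.16 ]
mug [ 0.536 -0.527  0.05 ]
sand [ 0.408 -0.49   0.032]
sdriver [ 0.699 -0.259  0.02 ]
tip [ 0.774 -0.382  0.01 ]
greenc [0.24  0.376 0.012]
whitec [ 0.263 -0.288  0.012]
hammer [0.655 0.291 0.01 ]
hh [0.735 0.525 0.02 ]
boxcorner [0.776 0.659 0.   ]
boxn [0.49  0.586 0.   ]
cardboard [0.365 0.759 0.   ]
```

```bash
cat >> h.py <<'E'
def autofit(c,pts,a,b,z):
    w=np.array([P(c,u,v,z) for u,v in pts])[:,:2]; m=w.mean(0); best=None
    for k in range(4):
      for o in (1,-1):
        q=np.roll(np.array(pts)[::o],k,axis=0); ww=np.roll(w[::o],k,axis=0)
        e=ww[0]-ww[1]; d=fit(c,q,rect(a,b,z),[m[0],m[1],np.arctan2(e[1],e[0])])
        if best is None or d[1]<best[1]: best=d
    x=best[0].copy(); x[2]=(x[2]+np.pi/2)%np.pi-np.pi/2
    return x.round(4).tolist(),round(best[1],2)
E
python3 - <<'E'
from h import *
import pickle
c=pickle.load(open('c0.pkl','rb'))['scene']
A=lambda p:cr(p,4,290,130); C=lambda p:cr(p,4.5,290,220); B=lambda p:cr(p,4.5,180,215)
print('block',autofit(c,A([(432,158),(305,315),(612,445),(723,272)]),.222,.188,.044))
print('cover',autofit(c,A([(567,220),(466,368),(607,432),(703,268)]),.100,.166,.044))
print('splatA',autofit(c,A([(553,130),(525,160),(690,240),(718,210)]),.140,.042,.012))
print('splatB',autofit(c,C([(230,13),(52,137),(97,180),(274,53)]),.140,.042,.012))
print('splatC',autofit(c,C([(423,122),(211,215),(247,271),(461,170)]),.140,.042,.012))
print('tray',autofit(c,C([(507,219),(322,345),(463,493),(656,355)]),.110,.130,.035))
pts=B([(66,252),(70,274),(602,213),(604,240),(46,490),(622,450),(30,340),(597,303)])
p3=[(-.024,-.135,.082),(-.012,-.135,.082),(-.024,.135,.082),(-.012,.135,.082),(.110,-.135,.07),(.110,.135,.07)]
r=fit(c,pts[:6],p3,[.46,-.24,-.5]);print('rack',r)
x=r[0]
for p in [(.084,-.119,.133),(.084,.119,.133),(0.084,-.126,.15),(.084,.126,.15)]:
  cs,s=np.cos(x[2]),np.sin(x[2]); w=(x[0]+cs*p[0]-s*p[1],x[1]+s*p[0]+cs*p[1],p[2]); print((proj(c,w)-[180,215])*4.5)
E
```

```text
block ([0.4791, 0.2523, 0.3786], np.float64(0.9))
cover ([0.5253, 0.2727, 0.396], np.float64(1.03))
splatA ([0.4196, 0.4195, 0.2489], np.float64(0.48))
splatB ([0.422, -0.0107, -1.4471], np.float64(0.85))
splatC ([0.5359, 0.0239, 1.4572], np.float64(0.76))
tray ([0.6709, 0.0097, 0.025], np.float64(0.91))
rack (array([ 0.45960578, -0.23570798, -0.53778185]), np.float64(1.6284801773633717))
[ 51.41824696 368.31801111]
[582.3388644  331.47151158]
[ 26.80936508 347.76129887]
[596.95653925 308.51096954]
```

```bash
cat >> h.py <<'E'
def Rt(ang,rack=None,tilt=0):
    """tool rotation: x down, y at world angle ang; tilt: rotate about tool y so tool x leans toward horizontal dir ( +: along -z axis )"""
    y=np.array([np.cos(ang),np.sin(ang),0]); x=np.array([0,0,-1.]); z=np.cross(x,y)
    M=np.c_[x,y,z]
    return M@R.from_euler('y',tilt).as_matrix()
def rows(p,M,g,step=35,ang=.11,n=None,start=None):
    o=ctrl.get_obs(); p0=np.array(o['ee_pos']); M0=R.from_euler('xyz',o['eef_rot'])
    if start is not None: p0,M0=np.array(start[0]),R.from_matrix(start[1])
    p=np.array(p,float); w=(M0.inv()*R.from_matrix(M)).as_rotvec()
    n=n or max(1,int(np.ceil(max(np.linalg.norm(p-p0)*1000/step,np.linalg.norm(w)/ang))))
    out=[];pc=p0.copy();Mc=M0
    for i in range(1,n+1):
        pt=p0+(p-p0)*i/n; Mt=M0*R.from_rotvec(w*i/n)
        d=(Mc.inv().apply(pt-pc)*1000).round(1); r=(Mc.inv()*Mt).as_rotvec().round(3)
        out.append([*(d+0.).tolist(),*(r+0.).tolist(),g]); pc=pc+Mc.apply(d/1000); Mc=Mc*R.from_rotvec(r)
    print('n',n)
    for k in range(0,n,10): print('[['+','.join('['+','.join('%g'%v for v in r)+']' for r in out[k:k+10])+']]')
    return pc,Mc.as_matrix()
def bw(b,p):
    cs,s=np.cos(b[2]),np.sin(b[2]); return np.array([b[0]+cs*p[0]-s*p[1],b[1]+s*p[0]+cs*p[1],p[2]])
BLK=[.4791,.2523,.385]; RACK=[.4596,-.2357,-.5378]
E
python3 - <<'E'
from h import *
q=bw(BLK,(.0,0,.21)); print(q, bw(BLK,(.05,0,0)))
rows(q,Rt(.385),40,step=40,ang=.12)
E
```

```text
[0.4791 0.2523 0.21  ] [0.52543992 0.27107796 0.        ]
n 20
[[[-0.2,-28.2,-27.1,-0.075,0,0,40],[-0.2,-26.1,-29.1,-0.075,0,0,40],[-0.3,-23.8,-30.9,-0.075,0,0,40],[-0.2,-21.5,-32.7,-0.074,0,0,40],[-0.2,-18.9,-34.2,-0.075,0,0,40],[-0.2,-16.4,-35.5,-0.075,0,0,40],[-0.3,-13.6,-36.6,-0.075,0,0,40],[-0.2,-10.9,-37.5,-0.075,0,0,40],[-0.2,-8,-38.3,-0.075,0,0,40],[-0.2,-5.2,-38.7,-0.074,0,0,40]]]
[[[-0.3,-2.2,-39,-0.075,0,0,40],[-0.2,0.7,-39.1,-0.075,-0.001,0,40],[-0.2,3.6,-38.9,-0.075,0,0,40],[-0.3,6.5,-38.6,-0.075,0,0,40],[-0.3,9.3,-37.9,-0.075,0,0,40],[-0.2,12.2,-37.1,-0.075,0,0,40],[-0.3,15,-36.1,-0.074,0,0.001,40],[-0.2,17.5,-35,-0.075,0,0,40],[-0.3,20.2,-33.5,-0.075,0,0,40],[-0.2,22.5,-31.8,-0.075,0,0,40]]]
```

play_rows(deltas=[[[0,-28,-27,-0.075,0,0,40],[0,-26,-29,-0.075,0,0,40],[0,-24,-31,-0.075,0,0,40],[0,-21,-33,-0.075,0,0,40],[0,-19,-34,-0.075,0,0,40],[0,-16,-35,-0.075,0,0,40],[0,-14,-37,-0.075,0,0,40],[0,-11,-37,-0.075,0,0,40],[0,-8,-38,-0.075,0,0,40],[0,-5,-39,-0.075,0,0,40]]], grip_force=15)

```text
time_s: 1.15
ee_pos: [0.3611, -0.1198, 0.2055]
eef_rot: [1.407, 1.571, -0.523]
force: [-0.4, -1.0, -0.5]
grip_width: 0.0396
```

play_rows(deltas=[[[0,-2,-39,-0.075,0,0,40],[0,1,-39,-0.075,0,0,40],[0,4,-39,-0.075,0,0,40],[0,6,-39,-0.075,0,0,40],[0,9,-38,-0.075,0,0,40],[0,12,-37,-0.075,0,0,40],[0,15,-36,-0.075,0,0,40],[0,17,-35,-0.075,0,0,40],[0,20,-33,-0.075,0,0,40],[0,22,-32,-0.075,0,0,40]]])

```text
time_s: 2.15
ee_pos: [0.477, 0.2527, 0.2052]
eef_rot: [-1.298, 1.57, -2.477]
force: [-0.1, -0.3, -0.3]
grip_width: 0.04
```

Run:
```python
from h import *
import pickle
st()
c=snap('wrist','w1');pickle.dump(c,open('cw1.pkl','wb')); c=snap('scene','s1');
```

```text
{'time_s': 2.15, 'qpos': [0.4194, 0.2776, 1.5503, -0.0001, 1.3141, 0.0281], 'ee_pos': [0.477, 0.2527, 0.2052], 'eef_rot': [-1.2975, 1.5704, -2.4771], 'force': [-0.0614, -0.331, -0.3287], 'grip_width': 0.04}
```

View pics/w1.png

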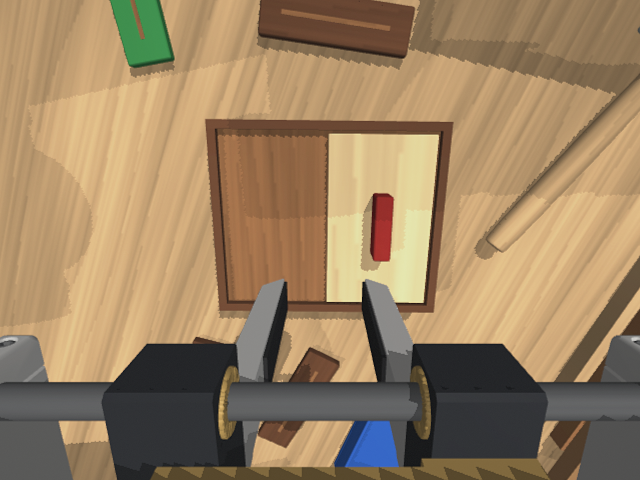

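The wrist view shows the block's top corners at (206,120), (452,122), (434,312) and (219,311), with the red bar at (382,227).

Run:
```python
from h import *
import pickle
c=pickle.load(open('cw1.pkl','rb'))
print('block',autofit(c,[(206,120),(452,122.5),(434,312),(219,311)],.222,.188,.044))
print('cover',autofit(c,[(328,134),(440,135),(424,304),(326,301)],.100,.166,.044))
for p in [(373,194),(393,195),(372,261),(391,261)]: print(P(c,*p,.07).round(4))
```

```text
block ([0.4779, 0.2559, 0.3822], np.float64(0.99))
cover ([0.5241, 0.2744, 0.379], np.float64(0.95))
[0.5018 0.3007 0.07  ]
[0.5184 0.3066 0.07  ]
[0.5267 0.2441 0.07  ]
[0.5429 0.2508 0.07  ]
```

```bash
sed -i 's/^BLK=.*;/BLK=[.478,.2553,.381];/' h.py
python3 - <<'E'
from h import *
s=rows([.5235,.2748,.09],Rt(.381),26,step=30)
rows([.5235,.2748,.051],Rt(.381),26,step=15,start=s)
E
```

```text
n 5
[[[22.9,10.2,-0.2,0.002,0,0,26],[22.9,10.2,-0.3,0.003,0,0,26],[22.9,10.2,-0.3,0.002,0,0.001,26],[23,10.1,-0.3,0.003,0,0,26],[22.9,10.2,-0.3,0.002,0,0,26]]]
n 3
[[[13,0,0,0,0,0,26],[13,0,0,0,0,0,26],[13,0,0,0,0,0,26]]]
```

play_rows(deltas=[[[23,10,-0.3,0.002,0,0,26],[23,10,-0.3,0.002,0,0,26],[23,10,-0.3,0.002,0,0,26],[23,10,-0.3,0.002,0,0,26],[23,11,-0.3,0.002,0,0,26],[13,0,0,0,0,0,26],[13,0,0,0,0,0,26],[13,0,0,0,0,0,26],[0,0,0,0,0,0,26]]])

```text
time_s: 3.15
ee_pos: [0.5227, 0.2711, 0.0501]
eef_rot: [-1.532, 1.569, -2.724]
force: [0.2, -0.1, 1.0]
grip_width: 0.0257
```

Run:
```python
from h import *
st()
c=snap('wrist','w2')
snap('scene','s2',(370,120,490,250),4)
```

```text
{'time_s': 3.15, 'qpos': [0.4162, 0.5529, 1.5477, -0.0, 1.0431, 0.0384], 'ee_pos': [0.5227, 0.2711, 0.0501], 'eef_rot': [-1.5315, 1.5687, -2.7245], 'force': [0.1908, -0.1233, 1.0396], 'grip_width': 0.0257}
```

View pics/w2.png

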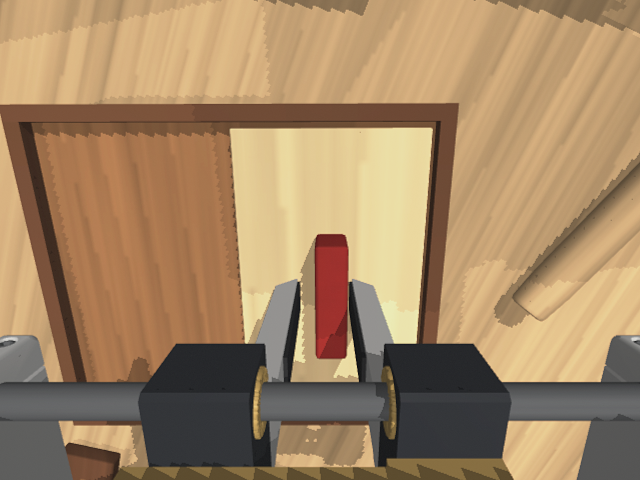

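View pics/s2.png

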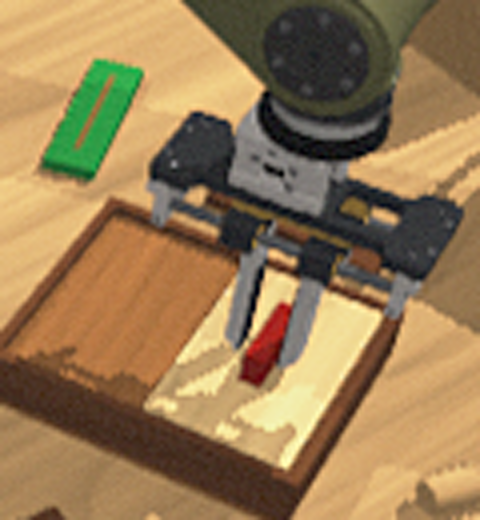

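play_rows(deltas=[[[0,-5,0,0,0,0,26],[0,-10,0,0,0,0,26],[0,-13,0,0,0,0,26],[0,-13,0,0,0,0,26],[0,-13,0,0,0,0,26],[0,-13,0,0,0,0,26],[0,-13,0,0,0,0,26],[0,-12,0,0,0,0,26],[0,-6,0,0,0,0,26],[0,-4,0,0,0,0,26]]])

```text
time_s: 4.25
ee_pos: [0.4289, 0.234, 0.0522]
eef_rot: [1.636, 1.569, 0.443]
force: [1.2, 0.9, 1.5]
grip_width: 0.026
```

Run:
```python
from h import *
import pickle
o=st()
c=snap('wrist','w3');pickle.dump(c,open('cw3.pkl','wb'))
snap('scene','s3',(350,120,490,250),5)
```

```text
{'time_s': 4.25, 'qpos': [0.4245, 0.3575, 1.8406, 0.0, 0.9418, 0.0464], 'ee_pos': [0.4289, 0.234, 0.0522], 'eef_rot': [1.6357, 1.5691, 0.4429], 'force': [1.2446, 0.9284, 1.4728], 'grip_width': 0.026}
```

View pics/w3.png

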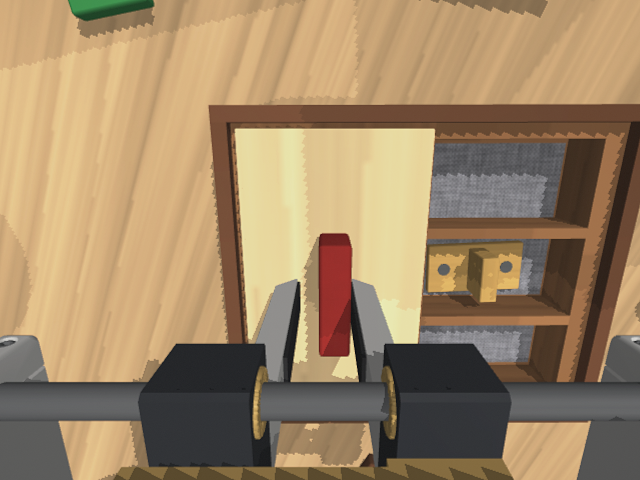

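View pics/s3.png

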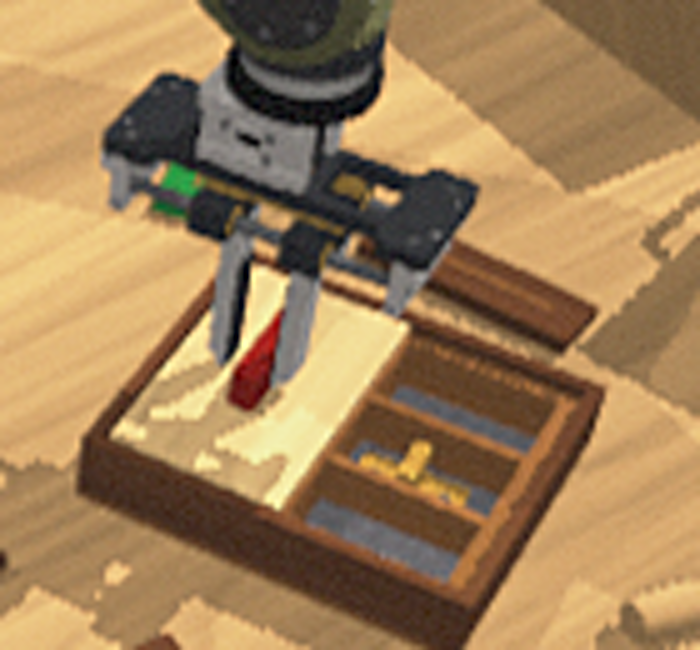

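play_rows(deltas=[[[0,-2,0,0,0,0,26],[0,-1,0,0,0,0,26],[0,0,0,0,0,0,26],[-20,3,0,0,0,0,26],[-40,0,0,0,0,0,26],[-40,0,0,0,0,0,26],[-40,20,0,0,0,0,30],[0,30,0,0,0,0,30],[0,10,0,0,0,0,30]]])

```text
time_s: 5.25
ee_pos: [0.4861, 0.2566, 0.1919]
eef_rot: [1.6, 1.57, 0.407]
force: [-0.4, -0.8, -1.0]
grip_width: 0.03
```

Run:
```python
from h import *
import pickle
o=st()
c=snap('wrist','w4');pickle.dump(c,open('cw4.pkl','wb'))
c=snap('scene','s4')
```

```text
{'time_s': 5.25, 'qpos': [0.4191, 0.3095, 1.5407, -0.0, 1.2902, 0.0412], 'ee_pos': [0.4861, 0.2566, 0.1919], 'eef_rot': [1.5999, 1.5696, 0.4069], 'force': [-0.3648, -0.7631, -0.9923], 'grip_width': 0.03}
```

View pics/w4.png

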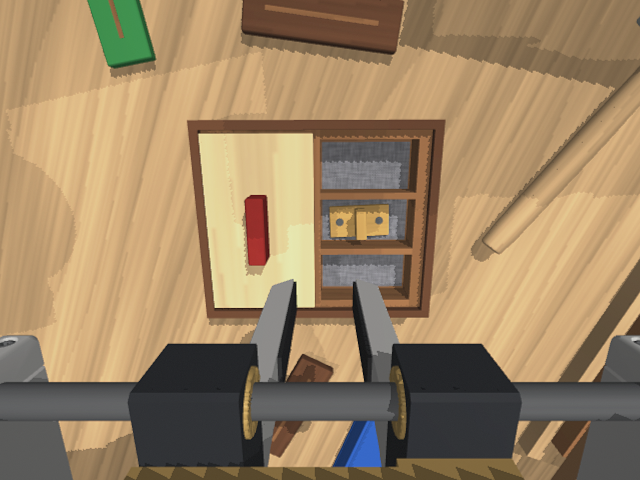

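View pics/s4.png

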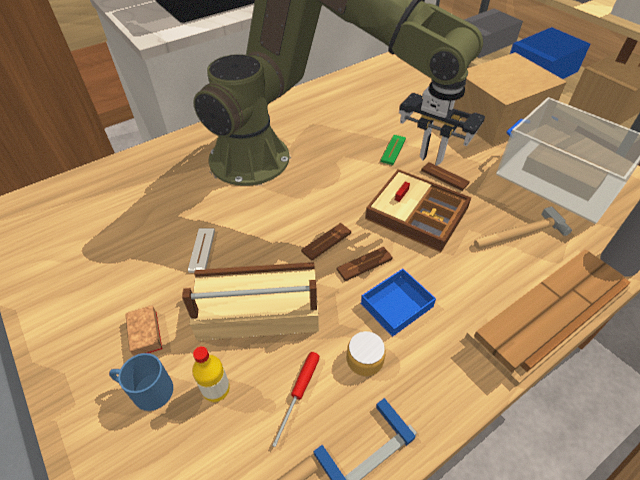

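The cover is on the plain half. Pocket 1 alone holds a bracket, at about (361,222) in the wrist view; pockets 0 and 2 are empty. I'll enlarge to read it.

Run:
```python
import cv2
im=cv2.imread('pics/w4.png')
cv2.imwrite('pics/w4c.png',cv2.resize(im[110:330,180:460],None,fx=2.5,fy=2.5,interpolation=cv2.INTER_CUBIC))
cv2.imwrite('pics/w4d.png',cv2.resize(im[180:260,310:430],None,fx=6,fy=6,interpolation=cv2.INTER_CUBIC))
```

```text
(no output)
```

View pics/w4d.png

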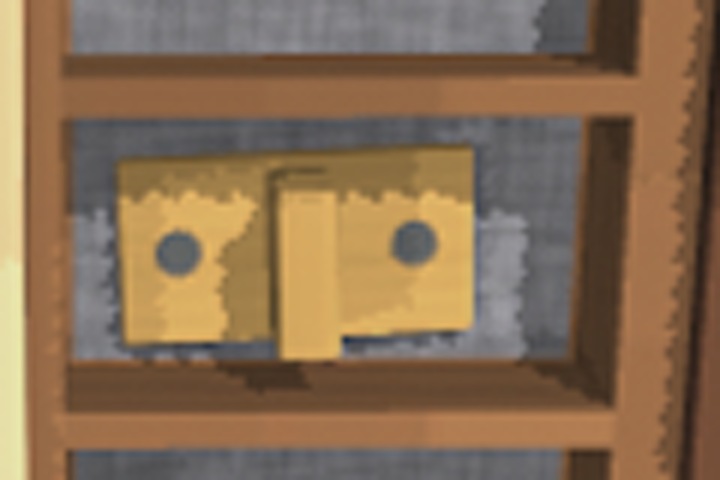

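View pics/w4c.png

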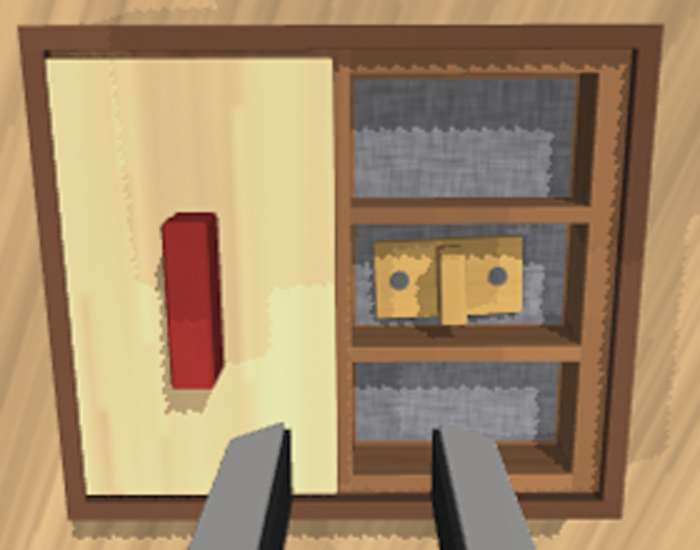

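Run:
```python
from h import *
import pickle
c=pickle.load(open('cw4.pkl','rb'))
D=lambda p:cr(p,6,310,180)
print('base',autofit(c,D([(118,160),(474,146),(473,330),(125,344)]),.060,.032,.012))
print('web',autofit(c,D([(279,190),(337,190),(341,359),(281,359)]),.010,.028,.034))
print('block',autofit(c,cr([(19,26),(663,26),(618,519),(72,519)],2.5,180,110),.222,.188,.044))
```

```text
base ([0.5176, 0.2705, 0.4185], np.float64(0.17))
web ([0.5175, 0.2705, 0.4185], np.float64(0.5))
block ([0.4777, 0.2563, 0.3786], np.float64(1.52))
```

```bash
sed -i 's/^BLK=.*;/BLK=[.4778,.256,.380];/' h.py
python3 - <<'E'
from h import *
s=rows([.5176,.2705,.08],Rt(.4185),34,step=30)
rows([.5176,.2705,.0165],Rt(.4185),34,step=20,start=s)
E
```

```text
n 4
[[[27.5,9.1,-0.3,-0.01,0,0.001,34],[27.5,9.1,-0.3,-0.01,0,0,34],[27.5,9,-0.1,-0.01,0,0.001,34],[27.5,9.1,-0.1,-0.011,0,0,34]]]
n 4
[[[15.9,0,0,0,0,0,34],[15.8,0,0,0,0,0,34],[15.9,0,0,0,0,0,34],[15.9,0,0,0,0,0,34]]]
```

play_rows(deltas=[[[27.5,9,-0.3,-0.01,0,0,34],[27.5,9,-0.3,-0.01,0,0,34],[27.5,9,-0.1,-0.01,0,0,34],[27.5,9.3,-0.1,-0.011,0,0,34],[0,0,0,0,0,0,34],[0,0,0,0,0,0,34]]])

```text
time_s: 5.95
ee_pos: [0.5169, 0.2704, 0.0815]
eef_rot: [-1.571, 1.569, -2.723]
force: [0.3, 0.8, 0.6]
grip_width: 0.034
```

Run:
```python
from h import *
o=st()
rows([.5176,.2705,.0165],Rt(.4185),34,step=16)
```

```text
{'time_s': 5.95, 'qpos': [0.4192, 0.5004, 1.546, 0.0, 1.0969, 0.0004], 'ee_pos': [0.5169, 0.2704, 0.0815], 'eef_rot': [-1.5707, 1.5691, -2.7227], 'force': [0.317, 0.8434, 0.6048], 'grip_width': 0.034}
n 5
[[[13,0.2,0,0,0,0,34],[13,0.1,0.1,0,0,0.001,34],[13,0.2,0,0,0,0,34],[13,0.1,0.1,0,0,0,34],[13,0.2,0,0,0,0.001,34]]]
```

play_rows(deltas=[[[13,0.2,0,0,0,0,34],[13,0,0,0,0,0,34],[13,0.2,0,0,0,0,34],[13,0,0,0,0,0,34],[12,0.2,0,0,0,0,34],[0,0,0,0,0,0,34],[0,0,0,0,0,0,6],[0,0,0,0,0,0,6],[0,0,0,0,0,0,6],[0,0,0,0,0,0,6]]], grip_force=25)

```text
time_s: 6.95
ee_pos: [0.5186, 0.2711, 0.018]
eef_rot: [1.593, 1.57, 0.441]
force: [0.0, 0.1, 2.6]
grip_width: 0.0093
```

play_rows(deltas=[[[0,0,0,0,0,0,6],[-10,0,0,0,0,0,6],[-20,0,0,0,0,0,6],[-30,0,0,0,0,0,6],[-30,0,0,0,0,0,6],[-30,0,0,0,0,0,6]]])

```text
time_s: 7.55
ee_pos: [0.5181, 0.2708, 0.1392]
eef_rot: [-1.604, 1.571, -2.756]
force: [0.2, -0.0, -1.6]
grip_width: 0.0095
```

Run:
```python
from h import *
o=st()
c=snap('scene','s5')
```

```text
{'time_s': 7.55, 'qpos': [0.4191, 0.4358, 1.495, 0.0, 1.2108, 0.0001], 'ee_pos': [0.5181, 0.2708, 0.1392], 'eef_rot': [-1.6044, 1.5708, -2.7562], 'force': [0.1573, -0.0449, -1.6427], 'grip_width': 0.0095}
```

View pics/s5.png

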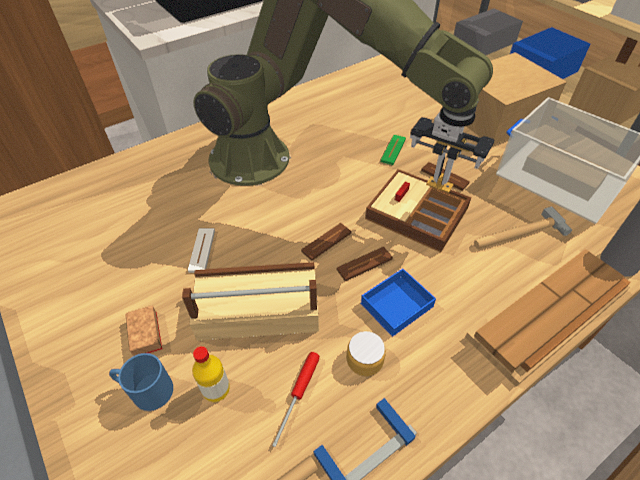

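Run:
```python
from h import *
rows([.671,.011,.12],Rt(.025),6,step=33)
```

```text
n 10
[[[2.5,3.2,30,0.039,0,-0.001,6],[2.4,4.3,29.8,0.04,0,0,6],[2.5,5.6,29.6,0.039,0,-0.001,6],[2.5,6.7,29.4,0.04,-0.001,-0.001,6],[2.5,7.8,29.1,0.039,0,0,6],[2.5,9,28.7,0.039,0,-0.001,6],[2.4,10.1,28.4,0.04,0,-0.001,6],[2.5,11.3,28,0.039,0,0,6],[2.5,12.3,27.5,0.04,0,-0.001,6],[2.4,13.4,27,0.039,0,-0.001,6]]]
```

play_rows(deltas=[[[2,3,30,0.039,0,0,6],[2,4.5,30,0.04,0,0,6],[2,5.5,29.5,0.039,0,0,6],[2,6.7,29.5,0.04,0,0,6],[2,7.8,29,0.039,0,0,6],[2,9,28.7,0.039,0,0,6],[2,10,28.4,0.04,0,0,6],[2,11.3,28,0.039,0,0,6],[2,12.3,27.5,0.04,0,0,6],[2,13.4,27,0.039,0,0,6]]])

```text
time_s: 8.6
ee_pos: [0.6696, 0.0089, 0.1177]
eef_rot: [-2.103, 1.571, 2.632]
force: [0.1, -0.0, -1.1]
grip_width: 0.01
```

Run:
```python
from h import *
o=st()
snap('wrist','w6')
rows([.671,.011,.0175],Rt(.025),6,step=18)
```

```text
{'time_s': 8.6, 'qpos': [-0.0414, 0.6415, 1.2327, 0.0, 1.2675, -0.0648], 'ee_pos': [0.6696, 0.0089, 0.1177], 'eef_rot': [-2.1034, 1.5707, 2.6324], 'force': [0.0928, -0.0163, -1.1115], 'grip_width': 0.01}
n 6
[[[16.6,0,-1,-0.001,0,0,6],[16.6,0.1,-1.1,-0.001,0,0,6],[16.6,0,-1,-0.001,0,0,6],[16.6,0,-1,-0.002,0.001,0,6],[16.7,0.1,-1,-0.001,0,0,6],[16.6,0,-1.1,-0.001,0,0,6]]]
```

View pics/w6.png

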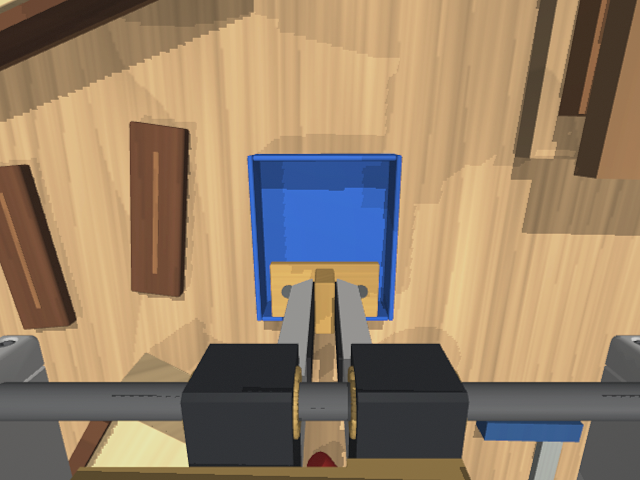

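Run:
```python
from h import *
o=st()
c=snap('wrist','w6b')
print(autofit(c,[(248,156),(401,155),(393,320),(259,320)],.11,.13,.035))
rows([.671,.011,.0175],Rt(.025),6,step=18)
```

```text
{'time_s': 8.65, 'qpos': [-0.0469, 0.6447, 1.2288, -0.001, 1.2679, -0.0647], 'ee_pos': [0.6709, 0.0049, 0.1172], 'eef_rot': [0.1299, 1.5698, -1.4228], 'force': [3.0072, -4.1338, -1.0154], 'grip_width': 0.0101}
([0.6704, 0.0096, 0.0253], np.float64(1.62))
n 6
[[[16.6,0.2,-0.7,-0.001,0,0,6],[16.6,0.2,-0.7,0,0,0,6],[16.6,0.2,-0.7,-0.001,0,0,6],[16.6,0.2,-0.7,-0.001,0,0,6],[16.6,0.2,-0.7,-0.001,0,0,6],[16.5,0.2,-0.7,0,0,0,6]]]
```

play_rows(deltas=[[[16.6,0,-0.8,0,0,0,6],[16.6,0,-0.8,0,0,0,6],[16.6,0,-0.8,0,0,0,6],[16.6,0,-0.8,0,0,0,6],[16.6,0,-0.8,0,0,0,6],[16.6,0,-0.8,0,0,0,6],[0,0,0,0,0,0,6],[0,0,0,0,0,0,6]]])

```text
time_s: 9.5
ee_pos: [0.6689, 0.0149, 0.0173]
eef_rot: [-1.65, 1.57, 3.088]
force: [-0.2, -0.0, -0.7]
grip_width: 0.0097
```

Run:
```python
from h import *
o=st()
c=snap('scene','s7',(330,200,490,340),4.5)
```

```text
{'time_s': 9.5, 'qpos': [-0.0325, 0.7532, 1.297, 0.0, 1.0921, -0.0576], 'ee_pos': [0.6689, 0.0149, 0.0173], 'eef_rot': [-1.6496, 1.57, 3.0879], 'force': [-0.2488, -0.0295, -0.7317], 'grip_width': 0.0097}
```

View pics/s7.png

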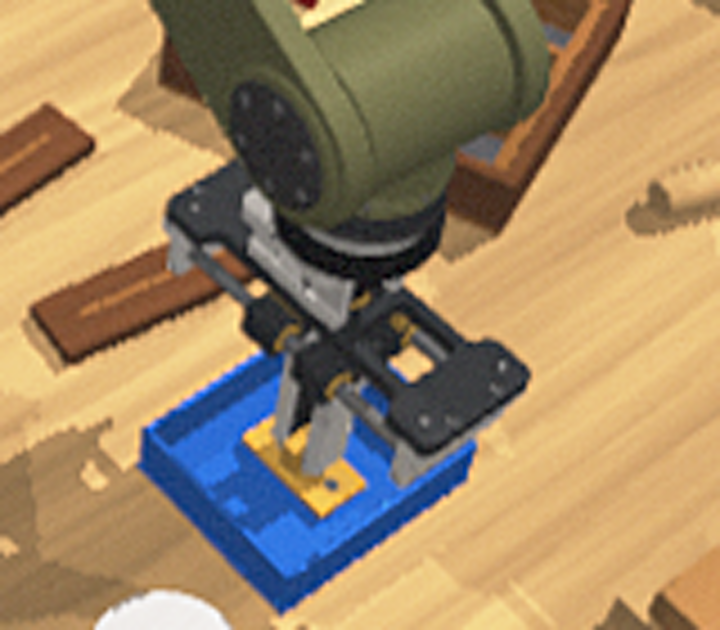

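Near the floor. Release and lift.

play_rows(deltas=[[[1,0,0,0,0,0,6],[0,0,0,0,0,0,24],[0,0,0,0,0,0,24],[0,0,0,0,0,0,24],[-10,0,0,0,0,0,24],[-30,0,0,0,0,0,24],[-40,0,0,0,0,0,24],[-40,0,0,0,0,0,24],[-40,0,0,0,0,0,26]]])

```text
time_s: 10.45
ee_pos: [0.6689, 0.0148, 0.1795]
eef_rot: [1.533, 1.57, -0.012]
force: [0.6, 1.2, 0.9]
grip_width: 0.0255
```

Run:
```python
from h import *
st()
snap('wrist','w8')
q=bw(BLK,(-.045,-.001,.15)); print(q)
s=rows(q,Rt(.380),26,step=35)
```

```text
{'time_s': 10.45, 'qpos': [-0.0326, 0.5895, 1.1689, 0.0, 1.3824, -0.0576], 'ee_pos': [0.6689, 0.0148, 0.1795], 'eef_rot': [1.5333, 1.57, -0.0125], 'force': [0.6464, 1.2287, 0.864], 'grip_width': 0.0255}
[0.43638101 0.23837991 0.15      ]
n 10
[[[3.5,-22.9,-22.9,-0.035,0,-0.001,26],[3.5,-22.1,-23.8,-0.036,0,-0.001,26],[3.5,-21.3,-24.5,-0.035,0.001,-0.001,26],[3.6,-20.4,-25.2,-0.036,0,-0.001,26],[3.6,-19.4,-26,-0.035,0,-0.001,26],[3.6,-18.5,-26.6,-0.036,0,-0.001,26],[3.6,-17.6,-27.2,-0.035,0.001,-0.001,26],[3.7,-16.5,-27.9,-0.036,0,-0.001,26],[3.7,-15.6,-28.4,-0.035,0,-0.001,26],[3.7,-14.6,-29,-0.036,0,-0.001,26]]]
```

View pics/w8.png

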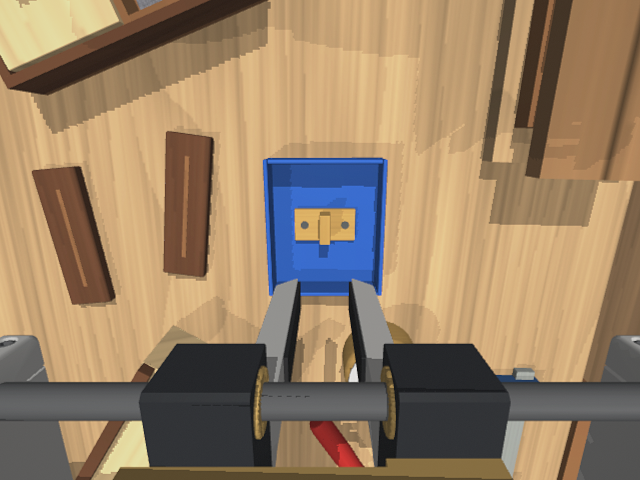

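Bracket upright in the tray (325,226). Now back to the cover bar.

play_rows(deltas=[[[3,-24,-23,-0.035,0,0,30],[3,-23,-24,-0.036,0,0,30],[3,-22,-24,-0.035,0,0,30],[3,-21,-25,-0.036,0,0,30],[3,-20,-26,-0.035,0,0,30],[3,-19,-27,-0.036,0,0,30],[3,-18,-27,-0.035,0,0,30],[3,-17,-28,-0.036,0,0,30],[3,-16,-28,-0.035,0,0,30],[3,-15,-29,-0.036,0,0,30]]])

```text
time_s: 11.5
ee_pos: [0.4274, 0.2378, 0.1475]
eef_rot: [1.637, 1.57, 0.447]
force: [0.4, -0.1, 1.0]
grip_width: 0.0302
```

Run:
```python
from h import *
st()
c=snap('wrist','w9')
import pickle; pickle.dump(c,open('cw9.pkl','wb'))
```

```text
{'time_s': 11.5, 'qpos': [0.4327, 0.223, 1.7602, 0.0, 1.1573, 0.0514], 'ee_pos': [0.4274, 0.2378, 0.1475], 'eef_rot': [1.6369, 1.5696, 0.4475], 'force': [0.3632, -0.1337, 0.9873], 'grip_width': 0.0302}
```

View pics/w9.png

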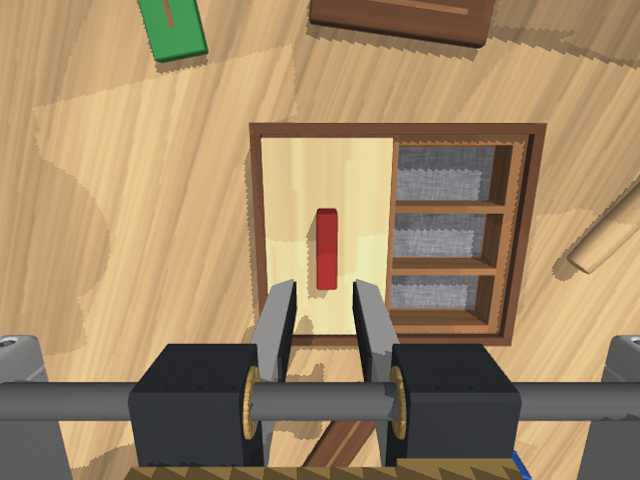

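play_rows(deltas=[[[25,0,0,0,0,0,30],[25,0,0,0,0,0,30],[20,0,0,0,0,0,30],[14,0,0,0,0,0,30],[12,0,0,0,0,0,30],[0,0,0,0,0,0,30]]])

```text
time_s: 12.15
ee_pos: [0.4279, 0.2367, 0.05]
eef_rot: [-1.534, 1.569, -2.724]
force: [0.0, -0.5, 1.3]
grip_width: 0.0301
```

play_rows(deltas=[[[0,5,0,0,0,0,30],[0,10,0,0,0,0,30],[0,14,0,0,0,0,30],[0,14,0,0,0,0,30],[0,14,0,0,0,0,30],[0,14,0,0,0,0,30],[0,14,0,0,0,0,30],[0,12,0,0,0,0,30],[0,10,0,0,0,0,30],[0,2,0,0,0,0,30]]])

```text
time_s: 13.15
ee_pos: [0.5309, 0.2779, 0.0514]
eef_rot: [1.625, 1.57, 0.434]
force: [-1.6, -2.1, 0.9]
grip_width: 0.0307
```

Run:
```python
from h import *
o=st()
p=np.array(o['ee_pos'])-[BLK[0],BLK[1],0]; print(p[0]*np.cos(.38)+p[1]*np.sin(.38))
c=snap('wrist','w10')
```

```text
{'time_s': 13.15, 'qpos': [0.4211, 0.5695, 1.5174, 0.0, 1.0535, 0.0412], 'ee_pos': [0.5309, 0.2779, 0.0514], 'eef_rot': [1.6253, 1.5696, 0.4344], 'force': [-1.6147, -2.1306, 0.8582], 'grip_width': 0.0307}
0.05740283296284349
```

View pics/w10.png

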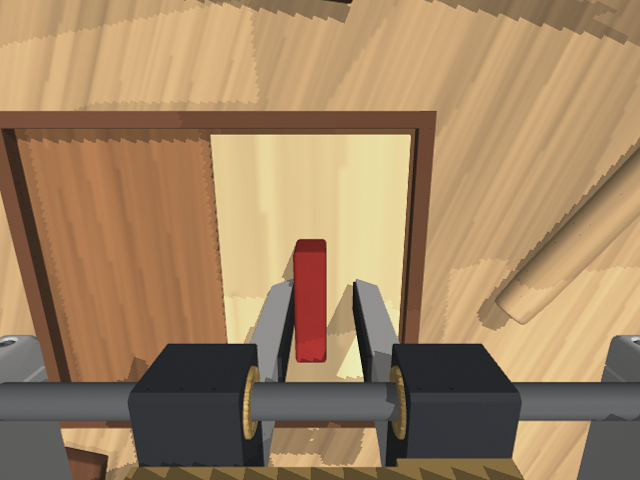

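play_rows(deltas=[[[0,1,0,0,0,0,30],[0,1,0,0,0,0,30],[0,0,0,0,0,0,30],[0,-4,0,0,0,0,30],[-25,0,0,0,0,0,30],[-40,0,0,0,0,0,30],[-40,0,0,0,0,0,40],[-30,0,0,0,0,0,60]]])

```text
time_s: 14.0
ee_pos: [0.5277, 0.2767, 0.1886]
eef_rot: [1.611, 1.569, 0.42]
force: [0.4, 0.4, -0.2]
grip_width: 0.043
```

Run:
```python
from h import *
import pickle
st()
c=snap('wrist','w11')
c=snap('scene','s11');pickle.dump(c,open('cs11.pkl','wb'))
rows([.4196,.4195,.15],Rt(.249+np.pi/2),60,step=30)
```

```text
{'time_s': 14.0, 'qpos': [0.4215, 0.414, 1.4068, -0.0, 1.3186, 0.0415], 'ee_pos': [0.5277, 0.2767, 0.1886], 'eef_rot': [1.6109, 1.5686, 0.4201], 'force': [0.3794, 0.4361, -0.1669], 'grip_width': 0.043}
n 14
[[[2.9,-3.5,-12.3,-0.103,0,0,60],[2.8,-2.2,-12.6,-0.103,0.001,-0.001,60],[2.9,-0.9,-12.8,-0.103,0,0,60],[2.9,0.4,-12.8,-0.102,0.001,-0.001,60],[2.9,1.7,-12.7,-0.103,0,0,60],[2.9,3.1,-12.5,-0.103,0,-0.001,60],[2.9,4.3,-12,-0.103,0.001,0,60],[2.9,5.5,-11.6,-0.103,0,-0.001,60],[2.9,6.6,-10.9,-0.103,0,0,60],[2.9,7.8,-10.2,-0.102,0.001,0,60]]]
[[[2.9,8.8,-9.4,-0.103,0,-0.001,60],[2.9,9.6,-8.4,-0.103,0,0,60],[2.9,10.5,-7.3,-0.103,0.001,-0.001,60],[2.9,11.2,-6.3,-0.103,0,0,60]]]
```

View pics/s11.png

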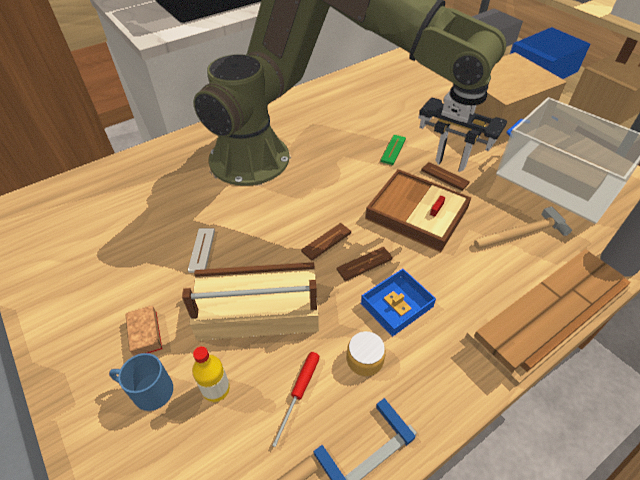

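View pics/w11.png

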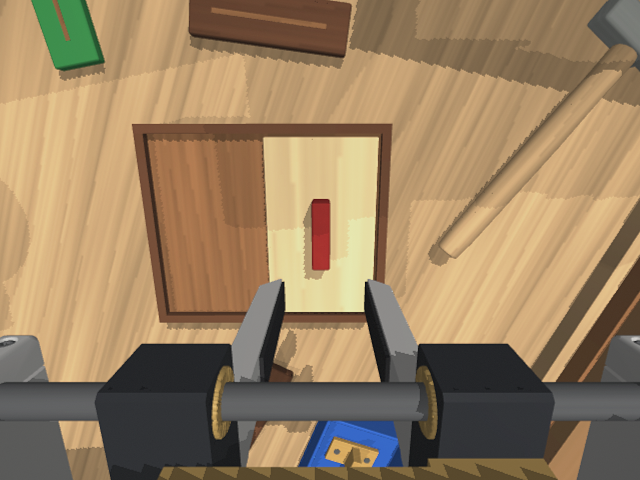

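play_rows(deltas=[[[2,-3.5,-12.3,-0.103,0,0,60],[2,-2,-12.6,-0.103,0,0,60],[2,-1,-12.8,-0.103,0,0,60],[2,0.4,-12.8,-0.103,0,0,60],[2,1.7,-12.7,-0.103,0,0,60],[2,3,-12.5,-0.103,0,0,60],[2,4.3,-12,-0.103,0,0,60],[2,5.5,-11.6,-0.103,0,0,60],[2,6.6,-11,-0.103,0,0,60],[2,7.8,-10.2,-0.103,0,0,60]]])

```text
time_s: 15.1
ee_pos: [0.4487, 0.3782, 0.1648]
eef_rot: [-2.339, 1.57, -2.496]
force: [0.0, 0.5, -0.2]
grip_width: 0.0602
```

play_rows(deltas=[[[0,8.8,-9.4,-0.103,0,0,60],[0,9.6,-8.4,-0.103,0,0,60],[0,10.5,-7.3,-0.103,0,0,60],[0,11,-6.3,-0.1,0,0,60],[0,0,0,0,0,0,60],[0,0,0,0,0,0,60]]])

```text
time_s: 15.7
ee_pos: [0.418, 0.4181, 0.1653]
eef_rot: [-2.501, 1.57, -2.255]
force: [-0.6, 0.0, -0.9]
grip_width: 0.06
```

Run:
```python
from h import *
import pickle
st()
c=snap('wrist','w12');pickle.dump(c,open('cw12.pkl','wb'))
```

```text
{'time_s': 15.7, 'qpos': [0.7237, 0.4254, 1.4463, -0.0001, 1.2707, -1.0927], 'ee_pos': [0.418, 0.4181, 0.1653], 'eef_rot': [-2.5007, 1.57, -2.255], 'force': [-0.5522, 0.0242, -0.8871], 'grip_width': 0.06}
```

View pics/w12.png

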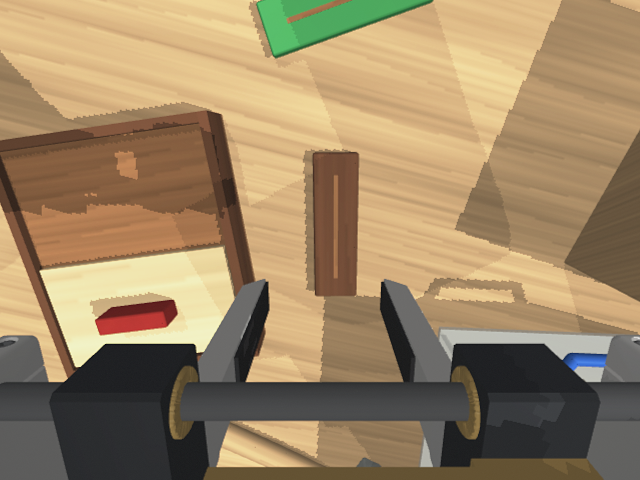

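Run:
```python
from h import *
import pickle
c=pickle.load(open('cw12.pkl','rb'))
f=autofit(c,[(313,152.5),(358,153),(355.5,296),(318,296)],.14,.042,.012);print(f)
for z in (.0,.1): print(z,P(c,445,335,z).round(3), P(c,430,440,z).round(3))
x=f[0]
s=rows([x[0],x[1],.06],Rt(x[2]+np.pi/2),60,step=30)
s=rows([x[0],x[1],.005],Rt(x[2]+np.pi/2),60,step=20,start=s)
```

```text
([0.4145, 0.4287, 0.2612], np.float64(2.35))
0.0 [ 0.502  0.573 -0.   ] [0.638 0.602 0.   ]
0.1 [0.455 0.522 0.1  ] [0.552 0.543 0.1  ]
n 4
[[[26.3,2.8,-0.2,-0.004,0,0,60],[26.4,2.9,-0.3,-0.004,0,0,60],[26.3,2.8,-0.2,-0.004,0,0,60],[26.4,2.9,-0.2,-0.004,-0.001,0,60]]]
n 3
[[[18.3,0,0,0,0,0,60],[18.3,0,0,0,0,0,60],[18.4,0,0,0,0,0,60]]]
```

Run:
```python
from h import *
import pickle,cv2
im=cv2.imread('pics/w12.png')
cv2.imwrite('pics/w12c.png',cv2.resize(im[140:310,270:400],None,fx=3.5,fy=3.5,interpolation=cv2.INTER_CUBIC))
im=cv2.imread('pics/s11.png')
cv2.imwrite('pics/s11c.png',cv2.resize(im[80:230,420:640],None,fx=3.5,fy=3.5,interpolation=cv2.INTER_CUBIC))
```

```text
(no output)
```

View pics/w12c.png

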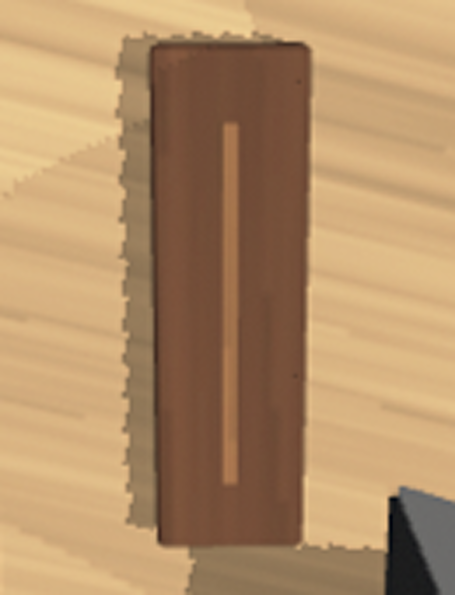

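View pics/s11c.png

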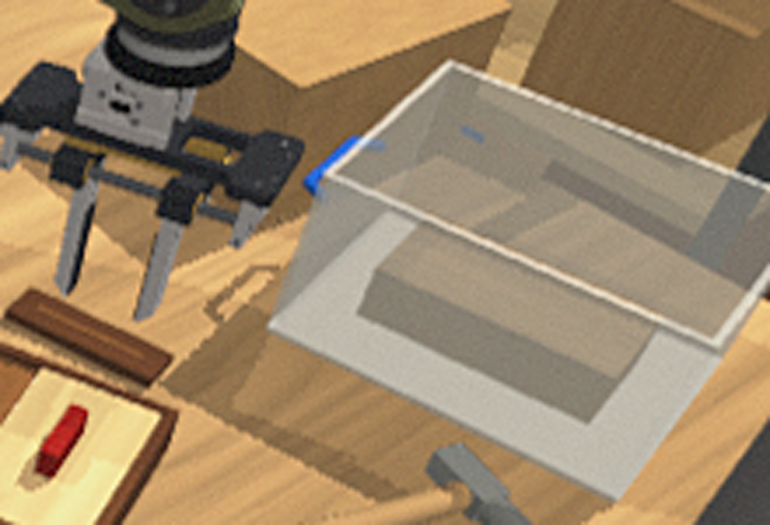

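Run:
```python
from h import *
import pickle
c=pickle.load(open('cw12.pkl','rb')); s=pickle.load(open('cs11.pkl','rb'))
b=P(s,496.5,172.9,0); print('box base corner',b)
print('splat',autofit(c,cr([(152,44),(311,44),(302,545),(159,545)],3.5,270,140),.14,.042,.012))
b2=P(s,*cr([(617,498)],3.5,420,80)[0],0);print(b2)
for z in (.1,.13,.16,.2): print(z,P(s,512.8,130.8,z).round(3),P(s,506,134,z).round(3))
x=[.416,.4285,.255]
for L in [(0.0885,.0375),(.0885,-.0375)]:
  M=Rt(x[2]+np.pi/2); print('body corner',np.array([x[0],x[1],0])+M[:,1]*L[0]+M[:,2]*L[1])
# project known pts on scene
```

```text
box base corner [ 4.93159331e-01  5.66684575e-01 -1.11022302e-16]
splat ([0.4141, 0.4281, 0.2517], np.float64(0.78))
[7.84825562e-01 6.26835166e-01 1.11022302e-16]
0.1 [0.457 0.638 0.1  ] [0.456 0.61  0.1  ]
0.13 [0.479 0.597 0.13 ] [0.478 0.569 0.13 ]
0.16 [0.501 0.556 0.16 ] [0.5   0.529 0.16 ]
0.2 [0.531 0.5   0.2  ] [0.53  0.475 0.2  ]
body corner [0.42996365 0.5235974  0.        ]
body corner [0.35738891 0.504679   0.        ]
```

Run:
```python
from h import *
import pickle
s=pickle.load(open('cs11.pkl','rb'));c=pickle.load(open('cw12.pkl','rb'))
print('splat scene',autofit(s,cr([(28,289),(5,313),(151,384),(173,355)],3.5,420,80),.14,.042,.012))
for x in ([.4141,.4281,.2517],[.4196,.4195,.249]):
  print([((proj(s,bw(x,p))-[420,80])*3.5).round(0).tolist() for p in rect(.14,.042,.012)])
  print([((proj(c,bw(x,p))-[270,140])*3.5).round(0).tolist() for p in rect(.14,.042,.012)])
```

```text
splat scene ([0.4184, 0.4213, 0.2681], np.float64(0.63))
[[175.0, 350.0], [30.0, 281.0], [4.0, 305.0], [151.0, 376.0]]
[[302.0, 545.0], [312.0, 41.0], [148.0, 42.0], [156.0, 546.0]]
[[173.0, 358.0], [28.0, 288.0], [1.0, 312.0], [148.0, 384.0]]
[[268.0, 556.0], [275.0, 54.0], [111.0, 55.0], [121.0, 556.0]]
```

play_rows(deltas=[[[26,2.7,0,-0.001,0,0,60],[26,2.7,0,-0.001,0,0,60],[26,2.7,0,-0.001,0,0,60],[26,2.7,0,-0.001,0,0,60],[0,0,0,0,0,0,60],[0,0,0,0,0,0,60]]])

```text
time_s: 16.35
ee_pos: [0.4159, 0.4286, 0.0624]
eef_rot: [-2.344, 1.571, -2.093]
force: [0.1, -0.3, 0.9]
grip_width: 0.0599
```

Run:
```python
from h import *
import pickle
st()
c=snap('wrist','w13');pickle.dump(c,open('cw13.pkl','wb'))
```

```text
{'time_s': 16.35, 'qpos': [0.7392, 0.5518, 1.5163, -0.0001, 1.0737, -1.0822], 'ee_pos': [0.4159, 0.4286, 0.0624], 'eef_rot': [-2.3436, 1.5706, -2.0931], 'force': [0.1198, -0.277, 0.8988], 'grip_width': 0.0599}
```

View pics/w13.png

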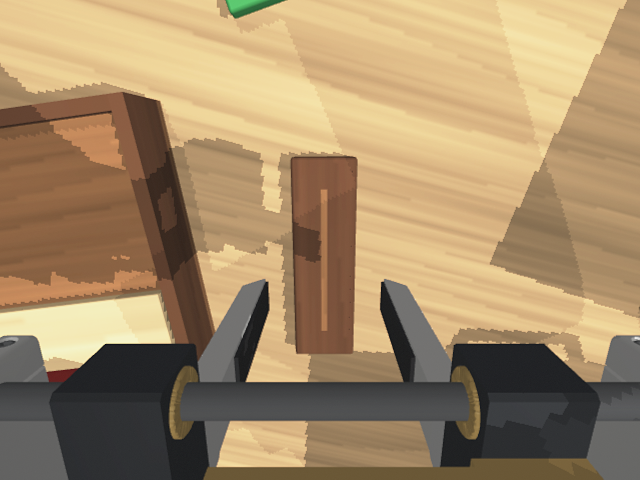

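Run:
```python
from h import *
import pickle
c=pickle.load(open('cw13.pkl','rb'))
f=autofit(c,[(291,157),(357,157),(354,353),(297,352)],.14,.042,.012);print(f)
x=f[0]
rows([x[0],x[1],.004],Rt(x[2]+np.pi/2),60,step=15)
```

```text
([0.4139, 0.4284, 0.257], np.float64(2.02))
n 4
[[[14.8,0,-0.6,-0.002,0,0,60],[14.8,0,-0.6,-0.001,0.001,0,60],[14.8,0,-0.6,-0.002,0,0,60],[14.8,-0.1,-0.6,-0.001,0,-0.001,60]]]
```

play_rows(deltas=[[[18,0,-0.7,0,0,0,60],[18,0,-0.7,0,0,0,60],[15,0,-0.6,0,0,0,60],[7,0,0,0,0,0,60],[0,0,0,0,0,0,60],[0,0,0,0,0,0,36],[0,0,0,0,0,0,36],[0,0,0,0,0,0,36],[0,0,0,0,0,0,36],[0,0,0,0,0,0,36]]], grip_force=25)

```text
time_s: 17.4
ee_pos: [0.4139, 0.4287, 0.0046]
eef_rot: [0.465, 1.57, 0.717]
force: [-1.4, -1.1, 6.0]
grip_width: 0.0421
```

play_rows(deltas=[[[0,0,0,0,0,0,36],[-10,0,0,0,0,0,36],[-30,0,0,0,0,0,36],[-40,0,0,0,0,0,36],[-40,0,0,0,0,0,36],[-40,0,0,0,0,0,36],[-30,0,0,0,0,0,36],[-20,0,0,0,0,0,36]]])

```text
time_s: 18.2
ee_pos: [0.4137, 0.4287, 0.2171]
eef_rot: [0.515, 1.568, 0.767]
force: [-0.2, -0.7, -1.8]
grip_width: 0.0418
```

Run:
```python
from h import *
st()
snap('wrist','w14')
rk=RACK
# hover pre-pose: rack y=-.072, down pointing over rack front, z .26
s=rows(bw(rk,(-.03,-.072,.26)),Rt(1.033),36,step=35)
```

```text
{'time_s': 18.2, 'qpos': [0.7417, 0.3925, 1.3699, 0.0001, 1.3762, -1.0814], 'ee_pos': [0.4137, 0.4287, 0.2171], 'eef_rot': [0.5146, 1.5678, 0.7669], 'force': [-0.1957, -0.6939, -1.8477], 'grip_width': 0.0418}
n 21
[[[-2.1,-32.6,-9.2,0.038,0,0,36],[-2,-32.9,-8,0.037,0,0,36],[-2.1,-33.2,-6.8,0.038,0.001,-0.001,36],[-2,-33.4,-5.5,0.037,0,0,36],[-2.1,-33.6,-4.3,0.038,0,0,36],[-2,-33.8,-3,0.038,0,0,36],[-2,-33.8,-1.7,0.037,0,-0.001,36],[-2,-33.9,-0.4,0.038,0.001,0,36],[-2,-33.9,0.8,0.038,0,0,36],[-2,-33.8,2.1,0.037,0,0,36]]]
[[[-2,-33.7,3.4,0.038,0,-0.001,36],[-2,-33.5,4.6,0.037,0,0,36],[-1.9,-33.4,5.9,0.038,0.001,0,36],[-2,-33.1,7.2,0.038,0,0,36],[-2,-32.8,8.4,0.037,0,-0.001,36],[-1.9,-32.5,9.6,0.038,0,0,36],[-1.9,-32.1,10.8,0.038,0,0,36],[-2,-31.7,12,0.037,0,0,36],[-1.9,-31.2,13.3,0.038,0.001,-0.001,36],[-1.9,-30.7,14.3,0.037,0,0,36]]]
[[[-1.9,-30.1,15.5,0.038,0,0,36]]]
```

View pics/w14.png

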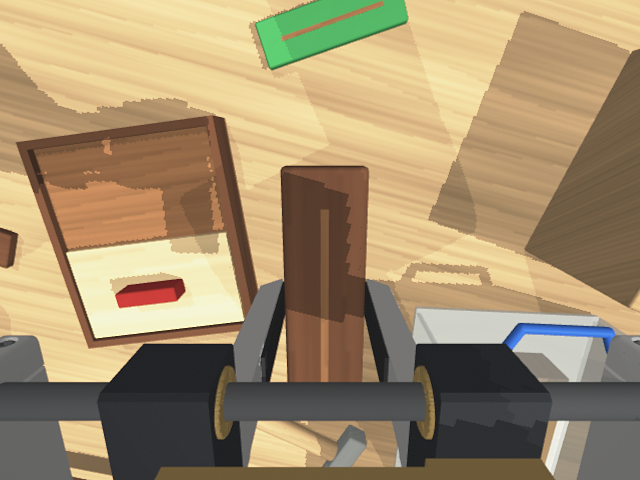

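play_rows(deltas=[[[-2,-33,-9,0.038,0,0,36],[-2,-33,-8,0.038,0,0,36],[-2,-33,-7,0.038,0,0,36],[-2,-33,-5,0.038,0,0,36],[-2,-34,-4,0.038,0,0,36],[-2,-34,-3,0.038,0,0,36],[-2,-34,-2,0.038,0,0,36],[-2,-34,0,0.038,0,0,36],[-2,-34,1,0.038,0,0,36],[-2,-34,2,0.038,0,0,36]]])

```text
time_s: 19.25
ee_pos: [0.4053, 0.0875, 0.2336]
eef_rot: [-2.91, 1.57, -3.04]
force: [0.9, 0.4, -0.3]
grip_width: 0.0417
```

play_rows(deltas=[[[-2,-34,7,0.038,0,0,36],[-2,-33,9,0.038,0,0,36],[-2,-33,11,0.038,0,0,36],[-2,-33,13,0.038,0,0,36],[-2,-33,15,0.037,0,0,36],[-2,-33,17,0.037,0,0,36],[-2,-32,19,0.037,0,0,36],[-2,-32,21,0.037,0,0,36],[-2,-26,20,0.037,0,0,36],[-2,-20,15,0.037,0,0,36]]])

```text
time_s: 20.25
ee_pos: [0.4575, -0.2545, 0.2532]
eef_rot: [3.139, 1.57, 2.634]
force: [0.6, 1.2, -0.3]
grip_width: 0.0416
```

Run:
```python
from h import *
import pickle
st()
c=snap('wrist','w15');pickle.dump(c,open('cw15.pkl','wb'))
snap('scene','s15')
```

```text
{'time_s': 20.25, 'qpos': [-0.5776, 0.2076, 1.5249, -0.0001, 1.41, -1.6441], 'ee_pos': [0.4575, -0.2545, 0.2532], 'eef_rot': [3.1387, 1.5698, 2.6344], 'force': [0.6111, 1.1677, -0.3129], 'grip_width': 0.0416}
```

View pics/w15.png

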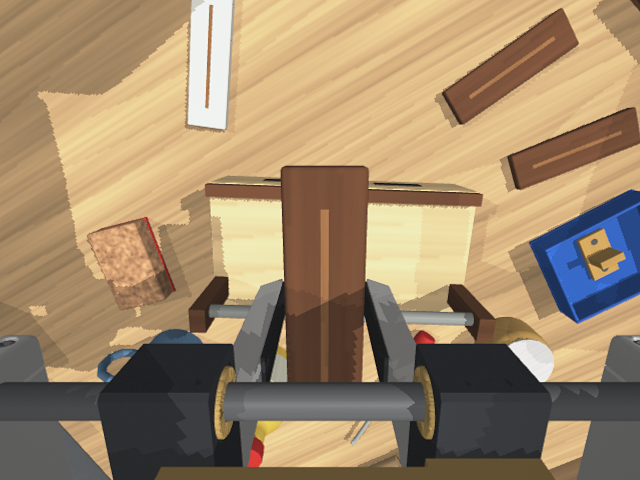

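View pics/s15.png

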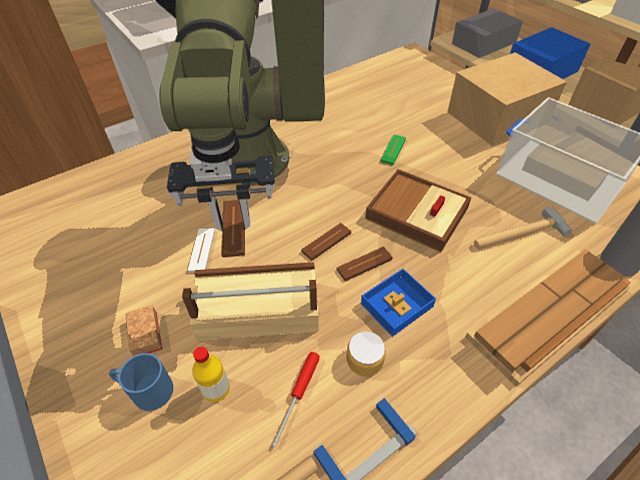

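Run:
```python
from h import *
import cv2,pickle
im=cv2.imread('pics/w15.png')
cv2.imwrite('pics/w15c.png',cv2.resize(im[165:345,180:290],None,fx=3.3,fy=3.3,interpolation=cv2.INTER_CUBIC))
cv2.imwrite('pics/w15d.png',cv2.resize(im[165:345,365:505],None,fx=3.3,fy=3.3,interpolation=cv2.INTER_CUBIC))
c=pickle.load(open('cw15.pkl','rb'))
for p in [(-.024,-.135,.082),(-.012,-.135,.082),(-.024,.135,.082),(-.012,.135,.082),(-.025,-.135,.07),(.084,-.119,.133),(.084,.119,.133),(.084,-.126,.15),(.084,.126,.15)]: print(p,proj(c,bw(RACK,p)).round(1))
```

```text
(-0.024, -0.135, 0.082) [205.  188.7]
(-0.012, -0.135, 0.082) [205.7 201. ]
(-0.024, 0.135, 0.082) [482.1 198. ]
(-0.012, 0.135, 0.082) [480.2 210.1]
(-0.025, -0.135, 0.07) [208.7 186.2]
(0.084, -0.119, 0.133) [211.5 314.6]
(0.084, 0.119, 0.133) [470.1 322.5]
(0.084, -0.126, 0.15) [197.6 323.4]
(0.084, 0.126, 0.15) [485.5 332.1]
```

View pics/w15c.png

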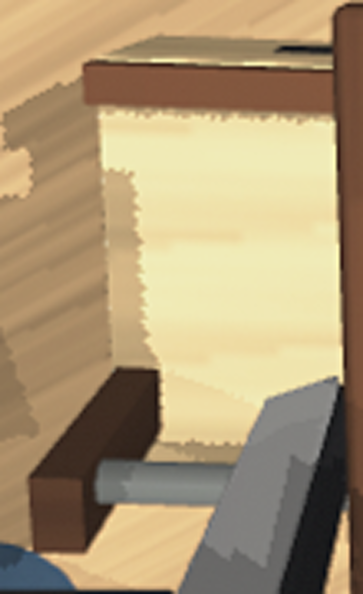

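View pics/w15d.png

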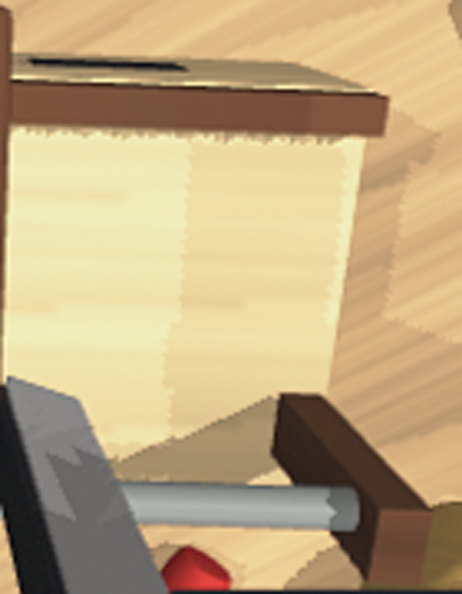

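Run:
```python
from h import *
import pickle
c=pickle.load(open('cw15.pkl','rb'))
p2=[(205.3,183.7),(205.9,196.4),(482.7,194.2),(481.8,206),(209.4,311),(473,318.9)]
p3=[(-.024,-.135,.082),(-.012,-.135,.082),(-.024,.135,.082),(-.012,.135,.082),(.084,-.119,.133),(.084,.119,.133)]
print(fit(c,p2,p3,RACK))
print(fit(c,p2[:4],p3[:4],RACK))
print(fit(c,p2[4:],p3[4:],RACK))
```

```text
(array([ 0.45623136, -0.23318864, -0.53983284]), np.float64(2.175807679371843))
(array([ 0.45612672, -0.23309015, -0.54070079]), np.float64(0.5229528964816268))
(array([ 0.45631729, -0.23362917, -0.53694944]), np.float64(2.124140651580433))
```

```bash
sed -i 's/RACK=.*/RACK=[.4562,-.2332,-.539]/' h.py
cat >> h.py <<'E'
AN=np.deg2rad(40.2)
def slot(y,off,gap,along=0):
    """TCP pos for splat seated with foot line x=0; off=TCP height above underside; gap along normal"""
    n=np.array([-np.sin(AN),np.cos(AN)]); d=np.array([np.cos(AN),np.sin(AN)])
    u=np.array([0,.07])+(.07+along)*d+(off+gap)*n
    return bw(RACK,(u[0],y,u[1])), Rt(RACK[2]+np.pi/2,tilt=-AN)
E
python3 - <<'E'
from h import *
st()
M=Rt(RACK[2]+np.pi/2,tilt=-AN); print(M.round(3))
p,M=slot(-.072,.0046,.09)
s=rows(p+[0,0,.05],M,36,step=30,ang=.08)
rows(p,M,36,step=25,start=s)
E
```

```text
{'time_s': 20.35, 'qpos': [-0.5783, 0.2082, 1.5247, -0.0003, 1.4098, -1.6437], 'ee_pos': [0.4574, -0.255, 0.253], 'eef_rot': [-2.9776, 1.5697, 2.8002], 'force': [0.3798, 0.2241, -1.4129], 'grip_width': 0.0417}
[[ 0.554  0.513  0.656]
 [-0.331  0.858 -0.392]
 [-0.764  0.     0.645]]
n 9
[[[1.7,-5.9,-2.4,0.004,-0.078,-0.001,36],[1.6,-5.9,-2.5,0.003,-0.078,-0.002,36],[1.4,-6,-2.6,0.004,-0.078,-0.001,36],[1.1,-5.9,-2.7,0.003,-0.078,-0.001,36],[1,-6,-2.7,0.004,-0.078,-0.001,36],[0.7,-5.9,-2.8,0.004,-0.078,-0.002,36],[0.6,-6,-2.8,0.003,-0.078,-0.001,36],[0.3,-6,-2.8,0.004,-0.079,-0.001,36],[0.1,-6,-2.9,0.003,-0.078,-0.002,36]]]
n 2
[[[19.1,0,-16.1,0,0,0,36],[19.1,0.1,-16.2,0,0,0,36]]]
```

play_rows(deltas=[[[1,-6,-2.4,0.004,-0.078,-0.001,36],[1,-6,-2.5,0.004,-0.078,-0.001,36],[1,-6,-2.6,0.004,-0.078,-0.001,36],[1,-6,-2.7,0.003,-0.078,-0.001,36],[1,-6,-2.7,0.004,-0.078,-0.001,36],[1,-6,-2.8,0.004,-0.078,-0.001,36],[1,-6,-2.8,0.003,-0.078,-0.001,36],[0,-6,-2.8,0.004,-0.078,-0.001,36],[0,-6,-2.9,0.003,-0.078,-0.001,36],[0,0,0,0,0,0,36]]])

```text
time_s: 21.35
ee_pos: [0.4114, -0.2883, 0.2382]
eef_rot: [0.005, 0.87, -0.532]
force: [0.2, 0.3, -0.2]
grip_width: 0.0416
```

Run:
```python
from h import *
st()
p,M=slot(-.072,.0046,.06)
s=rows(p,M,36,step=25)
p,M=slot(-.072,.0046,.010)
rows(p,M,36,step=12,start=s)
snap('side','d16'); snap('scene','s16',(170,120,360,340),2.7)
```

```text
{'time_s': 21.35, 'qpos': [-0.7648, -0.1879, 2.1114, 0.2892, 0.5492, -1.9939], 'ee_pos': [0.4114, -0.2883, 0.2382], 'eef_rot': [0.0047, 0.8697, -0.5319], 'force': [0.2034, 0.3297, -0.2376], 'grip_width': 0.0416}
n 4
[[[17.6,-0.5,-7.7,0,0,-0.001,36],[17.6,-0.5,-7.7,0,0,-0.001,36],[17.6,-0.5,-7.7,0.001,0,-0.001,36],[17.6,-0.5,-7.6,0,-0.001,-0.002,36]]]
n 5
[[[10,0,0,0,0,0,36],[10,0,0,0,0,0,36],[10,0,0,0,0,0,36],[10,0,-0.1,0,0,0,36],[10,0.1,0,0,0,0,36]]]
```

View pics/s16.png

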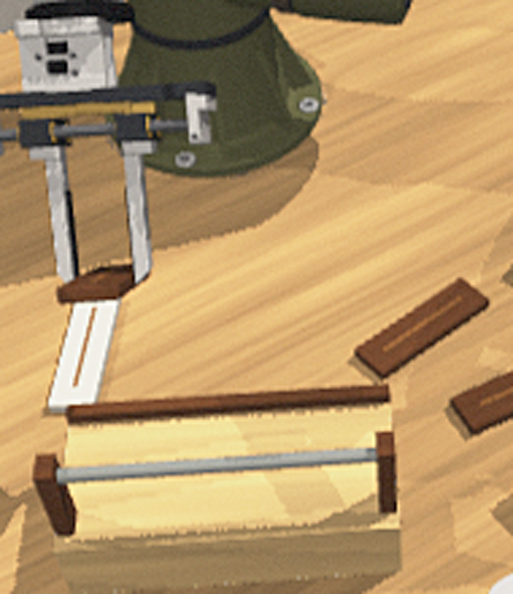

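View pics/d16.png

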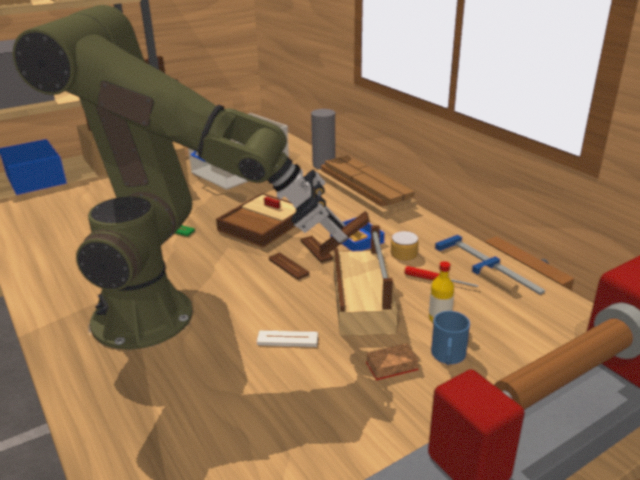

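play_rows(deltas=[[[17.6,-0.5,-7.7,0,0,-0.001,36],[17.6,-0.5,-7.7,0,0,-0.001,36],[17.6,-0.5,-7.7,0,0,-0.001,36],[17.6,-0.5,-7.6,0,0,-0.002,36],[0,0,0,0,0,0,36],[0,0,0,0,0,0,36]]])

```text
time_s: 22.05
ee_pos: [0.4314, -0.302, 0.1665]
eef_rot: [-0.001, 0.87, -0.538]
force: [0.2, -0.5, -0.3]
grip_width: 0.0415
```

Run:
```python
from h import *
st()
p,M=slot(-.072,.0046,.008)
s=rows(p,M,36,step=12)
snap('wrist','w17');snap('scene','s17',(170,200,360,340),4)
snap('side','d17',(290,180,440,340),4)
```

```text
{'time_s': 22.05, 'qpos': [-0.7506, -0.0161, 2.146, 0.409, 0.3486, -2.1222], 'ee_pos': [0.4314, -0.302, 0.1665], 'eef_rot': [-0.0013, 0.8698, -0.5384], 'force': [0.1944, -0.5255, -0.3426], 'grip_width': 0.0415}
n 5
[[[10.4,0,-0.6,0,0,0,36],[10.4,-0.1,-0.6,0.001,0,0,36],[10.4,0,-0.6,0,0,0,36],[10.4,0,-0.6,0,-0.001,0,36],[10.4,-0.1,-0.6,0.001,0,0,36]]]
```

View pics/s17.png

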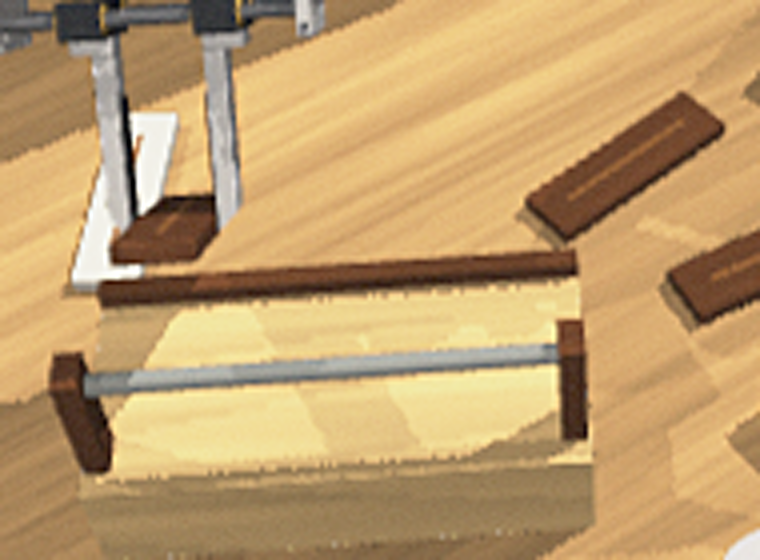

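View pics/d17.png

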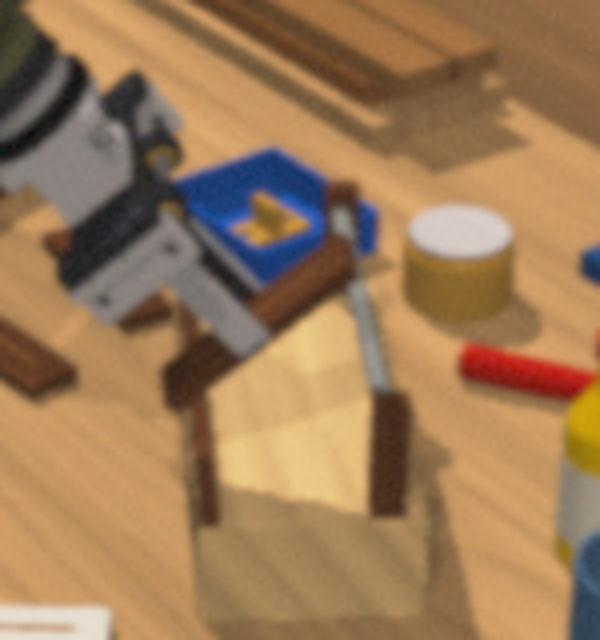

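View pics/w17.png

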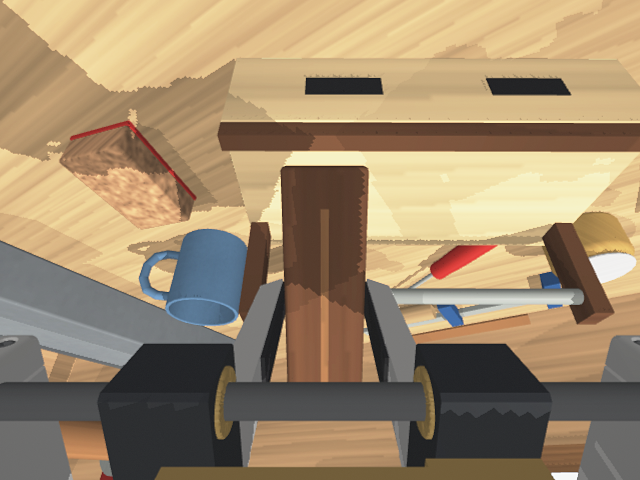

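play_rows(deltas=[[[10.4,0,-0.6,0,0,0,36],[10.4,0,-0.6,0,0,0,36],[10.4,0,-0.6,0,0,0,36],[10.4,0,-0.6,0,0,0,36],[6,0,-0.6,0,0,0,36],[0,0,0,0,0,0,36],[0,0,0,0,0,0,36]]])

```text
time_s: 22.9
ee_pos: [0.4552, -0.3169, 0.1282]
eef_rot: [-0.002, 0.868, -0.54]
force: [-0.5, -0.1, -0.7]
grip_width: 0.0417
```

Run:
```python
from h import *
st()
p,M=slot(-.072,.0046,.00)
s=rows(p,M,36,step=3)
snap('wrist','w18');snap('scene','s18',(170,200,360,340),4)
snap('side','d18',(290,180,440,340),4)
```

```text
{'time_s': 22.9, 'qpos': [-0.7359, 0.1204, 2.1129, 0.5353, 0.2491, -2.2448], 'ee_pos': [0.4552, -0.3169, 0.1282], 'eef_rot': [-0.002, 0.8684, -0.54], 'force': [-0.5408, -0.1316, -0.7131], 'grip_width': 0.0417}
n 5
[[[2.5,0.1,0,0,0,0,36],[2.6,0,0.1,0.001,0,0,36],[2.5,0.1,0,0,0,0,36],[2.6,0.1,0.1,0,0.001,0.001,36],[2.5,0.1,0,0,0,0,36]]]
```

View pics/s18.png

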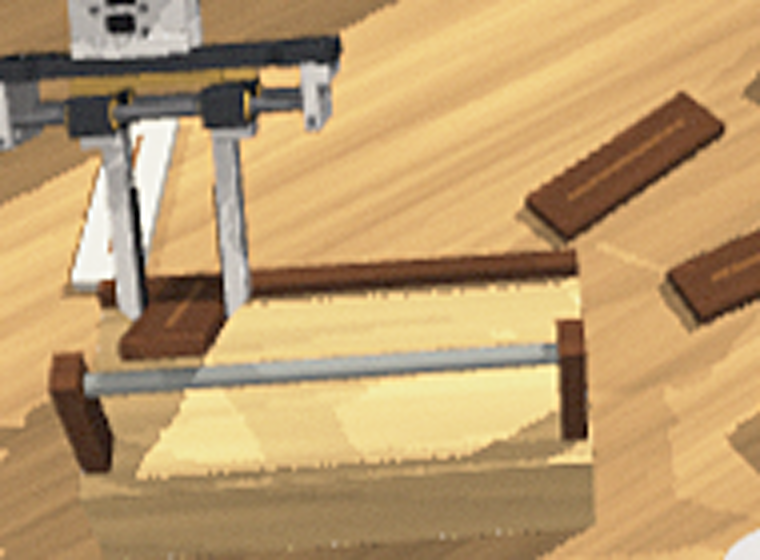

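View pics/d18.png

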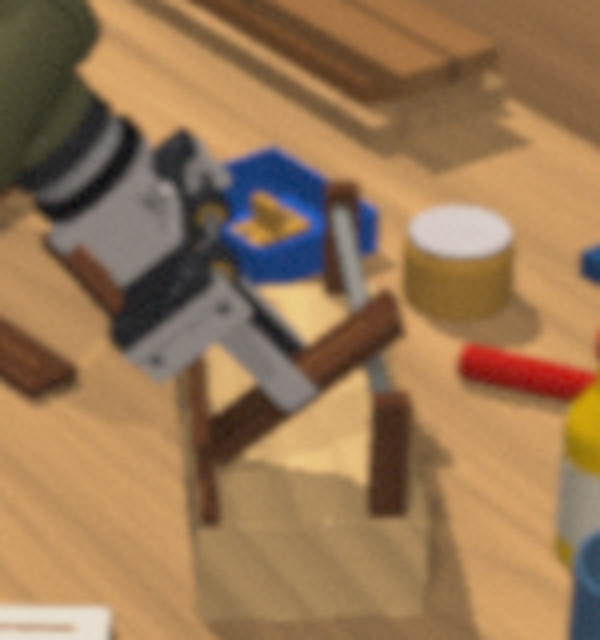

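View pics/w18.png

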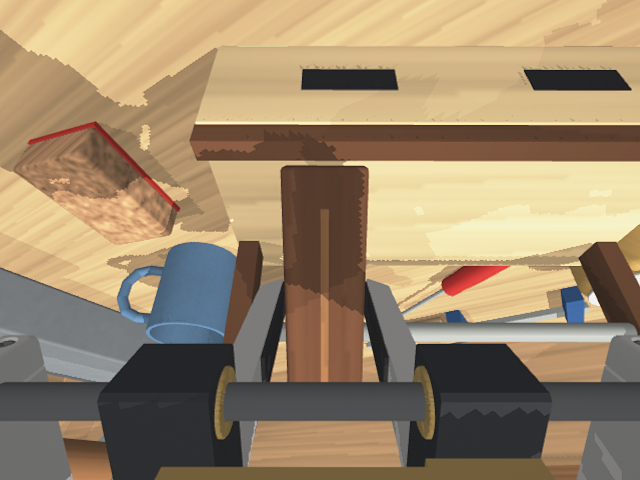

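play_rows(deltas=[[[2.5,0,0,0,0,0,36],[2.5,0,0,0,0,0,36],[2.5,0,0,0,0,0,36],[2.5,0,0,0,0,0,36],[0,0,0,0,0,0,36]]])

```text
time_s: 23.55
ee_pos: [0.4608, -0.3203, 0.1197]
eef_rot: [-0.002, 0.869, -0.54]
force: [0.3, -0.2, -0.3]
grip_width: 0.0418
```

play_rows(deltas=[[[1.2,0,0,0,0,0,36],[1.2,0,0,0,0,0,36],[0,0,0,0,0,0,36]]])

```text
time_s: 23.85
ee_pos: [0.4621, -0.3211, 0.1182]
eef_rot: [-0.002, 0.869, -0.54]
force: [-0.8, 0.3, -0.6]
grip_width: 0.0419
```

Run:
```python
from h import *
st()
p,M=slot(-.072,.0046,.00);print(p)
snap('wrist','w19');snap('scene','s19',(170,200,360,340),4)
snap('side','d19',(290,180,440,340),4)
```

```text
{'time_s': 23.85, 'qpos': [-0.7318, 0.1576, 2.0998, 0.5774, 0.2273, -2.2855], 'ee_pos': [0.4621, -0.3211, 0.1182], 'eef_rot': [-0.002, 0.8689, -0.5401], 'force': [-0.7936, 0.2848, -0.5802], 'grip_width': 0.0419}
[ 0.46258131 -0.32091082  0.1186955 ]
```

View pics/d19.png

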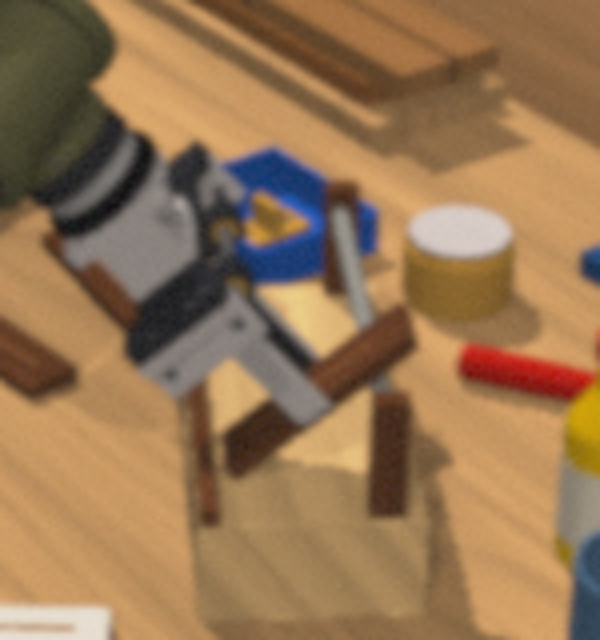

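View pics/w19.png

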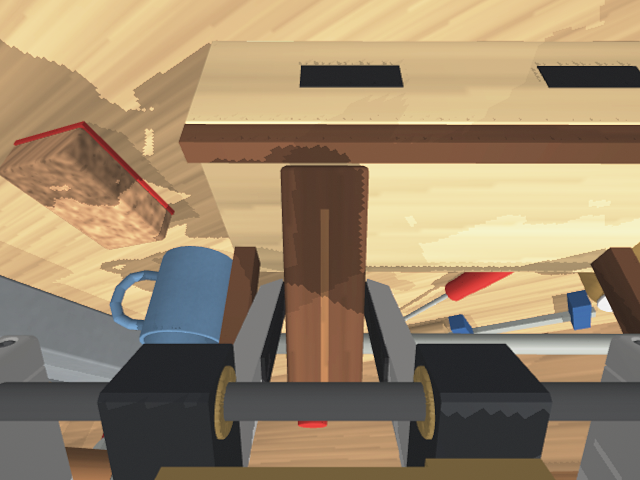

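play_rows(deltas=[[[1,0,0,0,0,0,36],[1,0,0,0,0,0,36],[0,0,0,0,0,0,36]]])

```text
time_s: 24.3
ee_pos: [0.463, -0.3216, 0.1174]
eef_rot: [-0.002, 0.868, -0.54]
force: [-15.0, 8.8, 14.0]
grip_width: 0.0418
```

play_rows(deltas=[[[1,0,0,0,0,0,36],[0,0,0,0,0,0,36]]])

```text
time_s: 24.5
ee_pos: [0.4636, -0.322, 0.1169]
eef_rot: [-0.002, 0.868, -0.54]
force: [-19.1, 11.7, 19.1]
grip_width: 0.0415
```

play_rows(deltas=[[[1,0,0,0,0,0,36],[0,0,0,0,0,0,36]]])

```text
time_s: 24.7
ee_pos: [0.4642, -0.3224, 0.1164]
eef_rot: [-0.002, 0.867, -0.54]
force: [-19.9, 11.9, 20.8]
grip_width: 0.0414
```

play_rows(deltas=[[[-1.5,0,0,0,0,0,36],[0,0,0,0,0,0,36],[0,0,0,0,0,0,48],[0,0,0,0,0,0,50],[0,0,0,0,0,0,50]]])

```text
time_s: 25.2
ee_pos: [0.4635, -0.3219, 0.1163]
eef_rot: [-0.002, 0.869, -0.54]
force: [0.2, 0.1, -0.4]
grip_width: 0.0501
```

Run:
```python
from h import *
st()
snap('wrist','w20');snap('scene','s20',(170,200,360,340),4)
snap('side','d20',(290,180,440,340),4)
```

```text
{'time_s': 25.2, 'qpos': [-0.731, 0.1648, 2.097, 0.5862, 0.2233, -2.2941], 'ee_pos': [0.4635, -0.3219, 0.1163], 'eef_rot': [-0.002, 0.8689, -0.5401], 'force': [0.2322, 0.0646, -0.3597], 'grip_width': 0.0501}
```

View pics/d20.png

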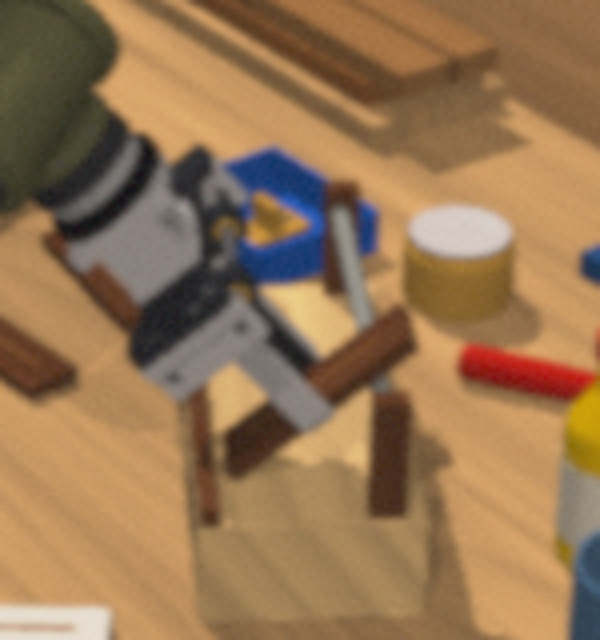

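View pics/w20.png

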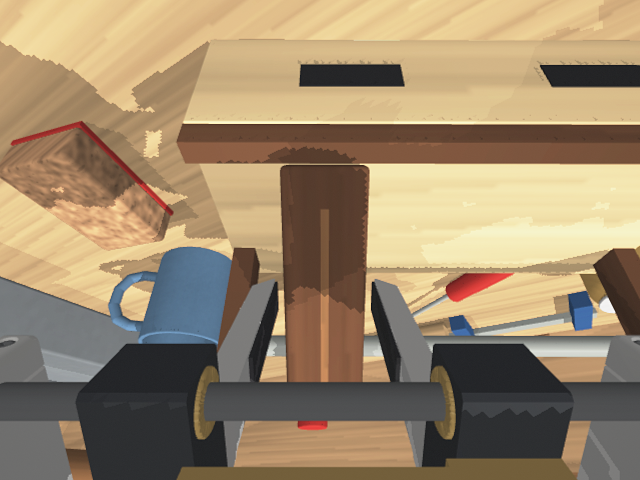

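View pics/s20.png

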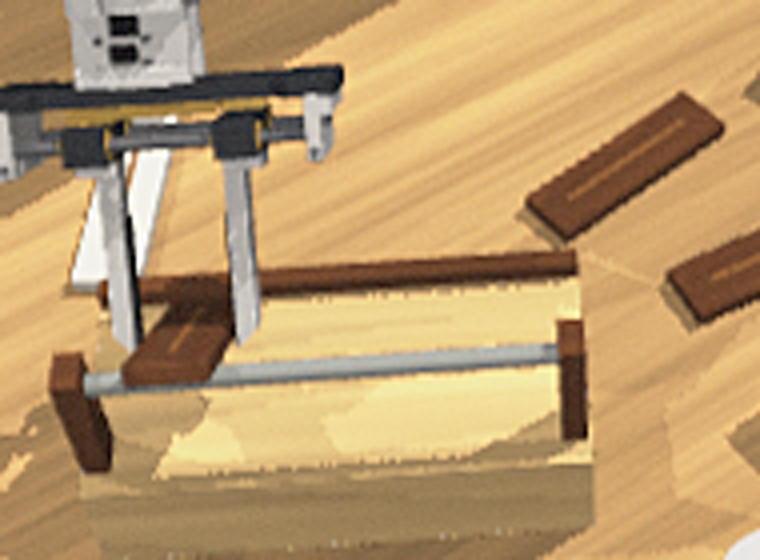

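play_rows(deltas=[[[-5,0,0,0,0,0,50],[-12,0,0,0,0,0,50],[-18,0,0,0,0,0,50],[-20,0,0,0,0,0,50],[-20,0,0,0,0,0,55],[-20,0,0,0,0,0,60]]])

```text
time_s: 25.95
ee_pos: [0.4101, -0.2899, 0.1896]
eef_rot: [-0.003, 0.869, -0.541]
force: [0.3, 0.6, -1.0]
grip_width: 0.0587
```

Run:
```python
from h import *
st()
snap('scene','s21')
s=rows([.43,-.22,.24],Rt(.9),60,step=30,ang=.09)
rows([.425,-.011,.16],Rt(.124),60,step=30,start=s)
```

```text
{'time_s': 25.95, 'qpos': [-0.7669, -0.1175, 2.177, 0.3651, 0.4176, -2.0834], 'ee_pos': [0.4101, -0.2899, 0.1896], 'eef_rot': [-0.0026, 0.8689, -0.5408], 'force': [0.2864, 0.5885, -1.0083], 'grip_width': 0.0587}
n 8
[[[-6.1,8.8,2.2,0.016,0.088,-0.006,60],[-6.3,8.7,1.4,0.016,0.088,-0.005,60],[-6.4,8.8,0.8,0.016,0.088,-0.006,60],[-6.6,8.7,0.1,0.016,0.088,-0.005,60],[-6.5,8.7,-0.7,0.016,0.088,-0.006,60],[-6.5,8.6,-1.4,0.015,0.088,-0.005,60],[-6.4,8.6,-2,0.016,0.088,-0.006,60],[-6.3,8.5,-2.8,0.016,0.088,-0.005,60]]]
n 8
[[[10,20.1,-16.7,0.097,0,0,60],[10,18.3,-18.6,0.097,0,0,60],[10.1,16.5,-20.3,0.097,0,0,60],[10,14.4,-21.7,0.097,0,0,60],[10,12.3,-23.1,0.097,0,0,60],[10,9.9,-24.2,0.097,0,0,60],[10,7.6,-25,0.097,-0.001,0,60],[10,5.2,-25.6,0.097,0,0,60]]]
```

View pics/s21.png

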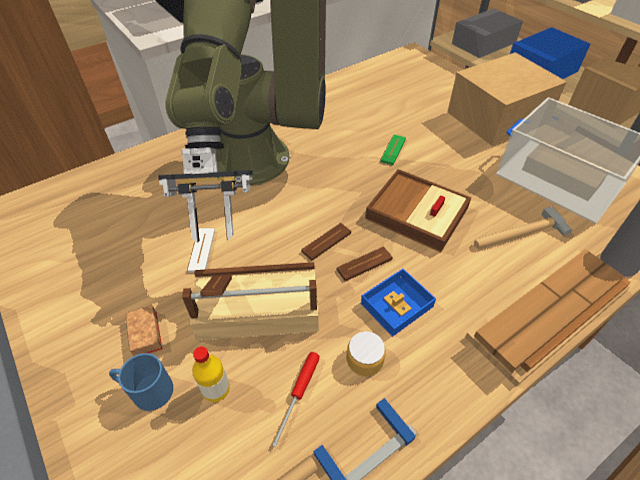

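play_rows(deltas=[[[-6,9,2,0.016,0.088,-0.005,60],[-6,9,1.4,0.016,0.088,-0.005,60],[-6,9,1,0.016,0.088,-0.005,60],[-6.5,9,0,0.016,0.088,-0.005,60],[-6.5,9,-1,0.016,0.088,-0.005,60],[-6.5,9,-1,0.016,0.088,-0.005,60],[-6.5,9,-2,0.016,0.088,-0.005,60],[-6.5,8.5,-3,0.016,0.088,-0.005,60]]])

```text
time_s: 26.8
ee_pos: [0.4328, -0.2187, 0.2369]
eef_rot: [2.553, 1.563, 1.883]
force: [-0.1, -0.0, 1.1]
grip_width: 0.0604
```

play_rows(deltas=[[[10,20,-17,0.097,0,0,60],[10,18,-19,0.097,0,0,60],[10,16,-20,0.097,0,0,60],[10,14,-22,0.097,0,0,60],[10,12,-23,0.097,0,0,60],[10,10,-24,0.097,0,0,60],[10,8,-25,0.097,0,0,60],[10,5,-26,0.097,0,0,60],[0,0,0,0,0,0,60],[0,0,0,0,0,0,60]]])

```text
time_s: 27.8
ee_pos: [0.4261, -0.0099, 0.1579]
eef_rot: [2.969, 1.565, 1.526]
force: [-0.5, -0.8, 0.4]
grip_width: 0.0599
```

Run:
```python
from h import *
import pickle
st()
c=snap('wrist','w22');pickle.dump(c,open('cw22.pkl','wb'))
```

```text
{'time_s': 27.8, 'qpos': [-0.1127, 0.0719, 1.9087, 0.0061, 1.1614, -0.243], 'ee_pos': [0.4261, -0.0099, 0.1579], 'eef_rot': [2.969, 1.5652, 1.5261], 'force': [-0.506, -0.7893, 0.428], 'grip_width': 0.0599}
```

View pics/w22.png

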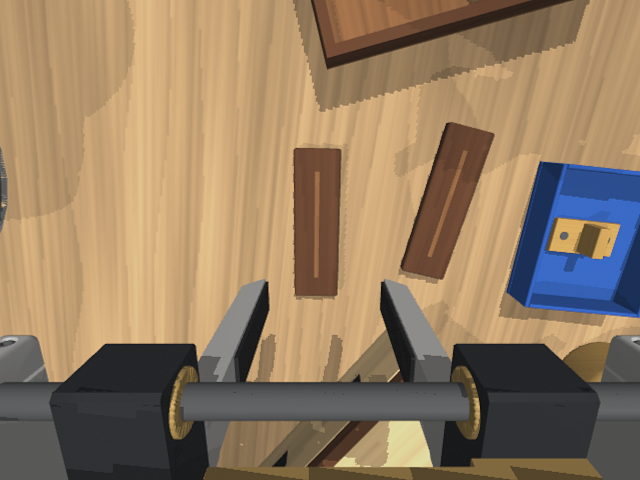

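Run:
```python
from h import *
import pickle
c=pickle.load(open('cw22.pkl','rb'))
f=autofit(c,[(294,149),(341,149.5),(337.5,297),(296,296)],.14,.042,.012);print(f)
print('C',autofit(c,[(449,123),(494,133),(443,278),(401,270)],.14,.042,.012))
x=f[0]
s=rows([x[0],x[1],.05],Rt(x[2]+np.pi/2),60,step=20)
rows([x[0],x[1],.0045],Rt(x[2]+np.pi/2),60,step=16,start=s)
```

```text
([0.418, -0.0077, -1.4539], np.float64(0.73))
C ([0.5316, 0.0274, 1.4624], np.float64(2.14))
n 6
[[[18,-1.3,-0.5,0.002,-0.001,0,60],[18,-1.4,-0.5,0.001,-0.001,0,60],[18.1,-1.3,-0.6,0.002,-0.001,-0.001,60],[18,-1.3,-0.5,0.002,-0.001,0,60],[18,-1.3,-0.6,0.001,-0.001,0,60],[18,-1.4,-0.6,0.002,0,0,60]]]
n 3
[[[15.2,0,0,0,0,0,60],[15.1,0,0,0,0,0,60],[15.2,0,0,0,0,0,60]]]
```

play_rows(deltas=[[[18,-1.3,-0.5,0.002,-0.001,0,60],[18,-1.3,-0.5,0.002,-0.001,0,60],[18,-1.3,-0.5,0.002,-0.001,0,60],[18,-1.3,-0.6,0.001,-0.001,0,60],[18,-1.3,-0.6,0.001,-0.001,0,60],[18,-1.4,-0.6,0.002,0,0,60],[0,0,0,0,0,0,60],[0,0,0,0,0,0,60]]])

```text
time_s: 28.65
ee_pos: [0.4182, -0.0079, 0.0505]
eef_rot: [1.985, 1.569, 0.529]
force: [-0.1, 0.2, 0.0]
grip_width: 0.06
```

Run:
```python
from h import *
import pickle
st()
c=snap('wrist','w23');pickle.dump(c,open('cw23.pkl','wb'))
x=[.418,-.0077,-1.4539]
rows([x[0],x[1],.0045],Rt(x[2]+np.pi/2),60,step=16)
```

```text
{'time_s': 28.65, 'qpos': [-0.1071, 0.2246, 2.0274, 0.0011, 0.8884, -0.2227], 'ee_pos': [0.4182, -0.0079, 0.0505], 'eef_rot': [1.9847, 1.5693, 0.5289], 'force': [-0.0574, 0.222, 0.0184], 'grip_width': 0.06}
n 3
[[[15.5,-0.2,-0.1,-0.001,0,-0.001,60],[15.4,-0.2,0,0,0,-0.001,60],[15.5,-0.1,-0.1,-0.001,0,0,60]]]
```

View pics/w23.png

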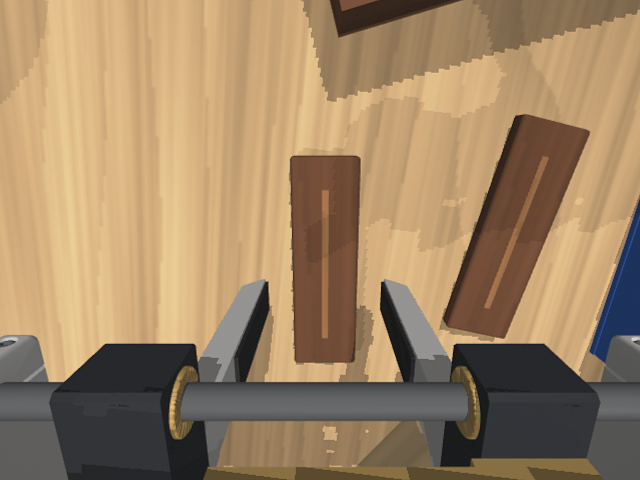

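play_rows(deltas=[[[17,0,0,0,0,0,60],[17,0,0,0,0,0,60],[12,0,0,0,0,0,60],[0,0,0,0,0,0,60],[0,0,0,0,0,0,36],[0,0,0,0,0,0,36],[0,0,0,0,0,0,36],[0,0,0,0,0,0,36],[0,0,0,0,0,0,36]]])

```text
time_s: 29.6
ee_pos: [0.4185, -0.0073, 0.0048]
eef_rot: [1.67, 1.568, 0.215]
force: [-1.3, -0.8, 8.2]
grip_width: 0.0421
```

Run:
```python
from h import *
import pickle
c=pickle.load(open('cw23.pkl','rb'))
print(autofit(c,[(290,156),(360,157),(355,361),(294,361)],.14,.042,.012))
o=st()
s=rows(np.array(o['ee_pos'])+[0,0,.2],R.from_euler('xyz',o['eef_rot']).as_matrix(),36,step=30)
p,M=slot(0,.0045,.09)
s=rows([.40,-.16,.25],Rt(1.0317),36,start=s,step=30)
s=rows(p+[0,0,.02],M,36,start=s,step=30)
```

```text
([0.4172, -0.0067, -1.4585], np.float64(1.52))
{'time_s': 29.6, 'qpos': [-0.1057, 0.3182, 2.0495, 0.0012, 0.7714, -0.2217], 'ee_pos': [0.4185, -0.0073, 0.0048], 'eef_rot': [1.6703, 1.5682, 0.2146], 'force': [-1.3223, -0.8354, 8.1632], 'grip_width': 0.0421}
n 7
[[[-28.6,0.1,0,0,0,0,36],[-28.5,0,0,0,0,0,36],[-28.6,0.1,0,0,0,0,36],[-28.6,0.1,0,0,0,0,36],[-28.6,0.1,0,0,0,0,36],[-28.5,0,0,0,0,0,36],[-28.6,0.1,-0.1,0,0,0,36]]]
n 9
[[[-5,-4,16.6,-0.102,0,0,36],[-5.1,-5.6,16.1,-0.102,0,-0.001,36],[-5,-7.3,15.5,-0.102,0,0,36],[-5,-8.8,14.7,-0.101,0,0,36],[-5,-10.2,13.6,-0.102,0,0,36],[-5.1,-11.6,12.6,-0.102,0.001,-0.001,36],[-5,-12.8,11.3,-0.102,0,0,36],[-5,-13.9,10,-0.102,0,0,36],[-5,-14.8,8.5,-0.102,0,0,36]]]
n 7
[[[6.1,-4.9,11.2,0,-0.1,0,36],[7.1,-4.8,10.5,0,-0.1,0,36],[8.2,-4.9,9.8,0,-0.101,0,36],[9.1,-4.8,8.8,0,-0.1,0,36],[10,-4.9,7.9,0,-0.1,0,36],[10.7,-4.9,6.9,0,-0.1,-0.001,36],[11.4,-4.8,5.8,0,-0.101,0,36]]]
```

play_rows(deltas=[[[-10,0,0,0,0,0,36],[-30,0,0,0,0,0,36],[-35,0,0,0,0,0,36],[-35,0,0,0,0,0,36],[-35,0,0,0,0,0,36],[-35,0,0,0,0,0,36],[-20,0,0,0,0,0,36]]])

```text
time_s: 30.3
ee_pos: [0.4179, -0.0074, 0.2074]
eef_rot: [1.551, 1.566, 0.095]
force: [0.4, 0.5, -1.7]
grip_width: 0.0415
```

play_rows(deltas=[[[-5,-4,16.5,-0.102,0,0,36],[-5,-6,16,-0.102,0,0,36],[-5,-7,15.5,-0.102,0,0,36],[-5,-9,14.5,-0.102,0,0,36],[-5,-10,13.5,-0.102,0,0,36],[-5,-12,12.5,-0.102,0,0,36],[-5,-13,11.5,-0.102,0,0,36],[-5,-14,10,-0.102,0,0,36],[-5,-15,8.5,-0.102,0,0,36]]])

```text
time_s: 31.2
ee_pos: [0.3979, -0.1608, 0.2498]
eef_rot: [1.003, 1.569, 0.469]
force: [-0.1, 0.4, -0.7]
grip_width: 0.0416
```

play_rows(deltas=[[[6,-5,11,0,-0.1,0,36],[7,-5,10.5,0,-0.1,0,36],[8,-5,10,0,-0.1,0,36],[9,-5,9,0,-0.1,0,36],[10,-5,8,0,-0.1,0,36],[11,-5,7,0,-0.1,0,36],[11,-5,6,0,-0.1,0,36],[0,0,0,0,0,0,36]]])

```text
time_s: 32.0
ee_pos: [0.4468, -0.2302, 0.2057]
eef_rot: [0.002, 0.872, -0.537]
force: [-0.2, -0.5, -1.8]
grip_width: 0.0414
```

Run:
```python
from h import *
st()
snap('scene','s24')
p,M=slot(0,.0048,.05)
s=rows(p,M,36,step=25)
p,M=slot(0,.0048,.006)
s=rows(p,M,36,step=12,start=s)
```

```text
{'time_s': 32.0, 'qpos': [-0.555, -0.1423, 2.1548, 0.0281, 0.4303, -1.6083], 'ee_pos': [0.4468, -0.2302, 0.2057], 'eef_rot': [0.002, 0.8718, -0.5368], 'force': [-0.217, -0.4776, -1.787], 'grip_width': 0.0414}
n 3
[[[18.6,0.7,-3.7,0,-0.002,-0.001,36],[18.5,0.6,-3.6,0,-0.001,0,36],[18.5,0.7,-3.7,0,-0.002,-0.001,36]]]
n 4
[[[11,0,0,0,0,0,36],[11,0,0,0,0,0,36],[11,0,-0.1,0,0,0,36],[11,0,0,0,0,0,36]]]
```

View pics/s24.png

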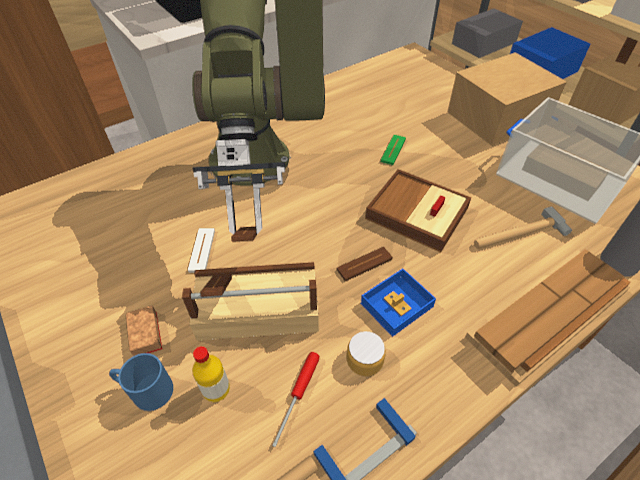

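play_rows(deltas=[[[18.5,0.7,-3.7,0,-0.002,0,36],[18.5,0.6,-3.6,0,-0.001,0,36],[18.5,0.7,-3.7,0,-0.002,-0.001,36],[11,0,0,0,0,0,36],[11,0,0,0,0,0,36],[11,0,0,0,0,0,36],[11,0,0,0,0,0,36],[0,0,0,0,0,0,36],[0,0,0,0,0,0,36]]])

```text
time_s: 32.95
ee_pos: [0.4974, -0.2574, 0.1247]
eef_rot: [0.001, 0.867, -0.537]
force: [-1.0, 0.3, -0.8]
grip_width: 0.0415
```

Run:
```python
from h import *
st()
p,M=slot(0,.0048,.0)
s=rows(p,M,36,step=3)
snap('wrist','w25')
snap('side','d25',(290,180,440,340),4)
```

```text
{'time_s': 32.95, 'qpos': [-0.5454, 0.1386, 2.1035, 0.0266, 0.1954, -1.602], 'ee_pos': [0.4974, -0.2574, 0.1247], 'eef_rot': [0.0009, 0.8665, -0.5374], 'force': [-1.0274, 0.3466, -0.8276], 'grip_width': 0.0415}
n 3
[[[2,-0.1,-0.6,0,0.001,0,36],[2.1,-0.2,-0.6,0,0.001,-0.001,36],[2,-0.1,-0.7,0,0.001,0,36]]]
```

View pics/w25.png

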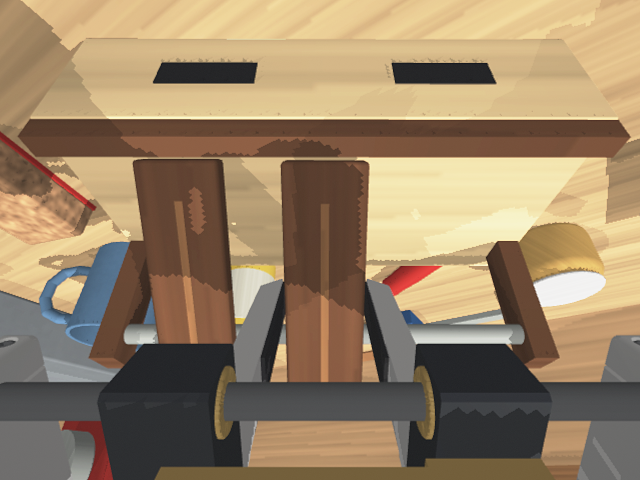

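View pics/d25.png

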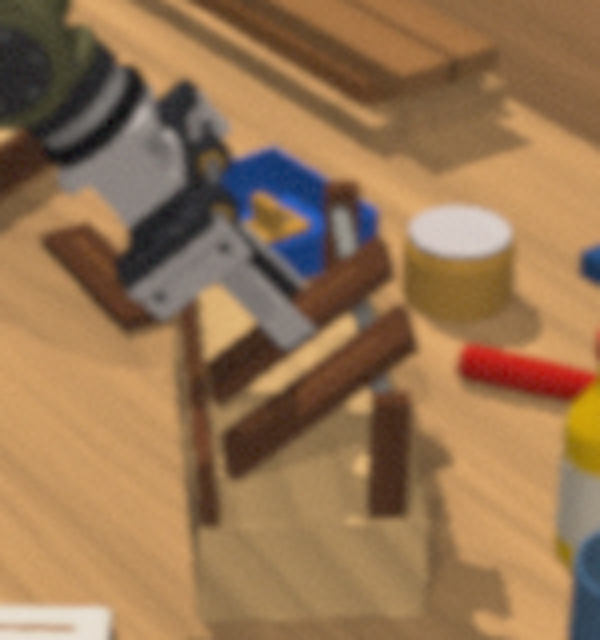

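play_rows(deltas=[[[2,0,-0.6,0,0.001,0,36],[2,0,-0.6,0,0.001,0,36],[2,0,-0.5,0,0.001,0,36],[0,0,0,0,0,0,36],[1,0,0,0,0,0,36],[0,0,0,0,0,0,36]]])

```text
time_s: 33.65
ee_pos: [0.5, -0.2591, 0.1184]
eef_rot: [0.001, 0.868, -0.538]
force: [-14.4, 7.5, 16.5]
grip_width: 0.0416
```

play_rows(deltas=[[[1,0,0,0,0,0,36],[0,0,0,0,0,0,36]]])

```text
time_s: 33.85
ee_pos: [0.5005, -0.2595, 0.1179]
eef_rot: [0.001, 0.867, -0.538]
force: [-19.0, 9.3, 21.2]
grip_width: 0.0417
```

play_rows(deltas=[[[-1,0,0,0,0,0,36],[0,0,0,0,0,0,36],[0,0,0,0,0,0,48],[0,0,0,0,0,0,50],[0,0,0,0,0,0,50],[-5,0,0,0,0,0,50],[-12,0,0,0,0,0,50],[-18,0,0,0,0,0,50],[-20,0,0,0,0,0,50],[-20,0,0,0,0,0,50]]])

```text
time_s: 34.85
ee_pos: [0.4577, -0.234, 0.1754]
eef_rot: [0.001, 0.869, -0.538]
force: [0.2, -0.3, 0.2]
grip_width: 0.0501
```

Run:
```python
from h import *
st()
snap('wrist','w26')
snap('side','d26',(290,180,440,340),4)
snap('scene','s26')
s=rows([.42,-.18,.24],Rt(.9),60,step=30,ang=.09)
s=rows([.532,.027,.16],Rt(-.108),60,step=30,start=s)
```

```text
{'time_s': 34.85, 'qpos': [-0.5469, -0.0635, 2.167, 0.0176, 0.336, -1.5935], 'ee_pos': [0.4577, -0.234, 0.1754], 'eef_rot': [0.0007, 0.8687, -0.5379], 'force': [0.1633, -0.3134, 0.1923], 'grip_width': 0.0501}
n 8
[[[-11,3.4,-0.6,0.016,0.088,-0.006,60],[-11,3.3,-1.7,0.016,0.088,-0.006,60],[-10.8,3.2,-2.6,0.016,0.088,-0.006,60],[-10.5,3,-3.6,0.015,0.088,-0.006,60],[-10.2,3,-4.6,0.016,0.088,-0.005,60],[-9.8,2.8,-5.6,0.016,0.088,-0.006,60],[-9.2,2.7,-6.4,0.016,0.088,-0.006,60],[-8.7,2.5,-7.2,0.016,0.088,-0.006,60]]]
n 10
[[[8,23.2,-4.1,0.101,0,0,60],[8,22.6,-6.4,0.101,0,0,60],[8,21.9,-8.7,0.1,0,0,60],[8,20.9,-10.8,0.101,0,0,60],[8,19.7,-12.8,0.101,0,0,60],[8,18.3,-14.8,0.101,0,0,60],[8,16.8,-16.6,0.1,0,0,60],[8,15,-18.1,0.101,0,0,60],[8.1,13,-19.6,0.101,0,0,60],[8,11.1,-20.7,0.101,0,0,60]]]
```

View pics/d26.png

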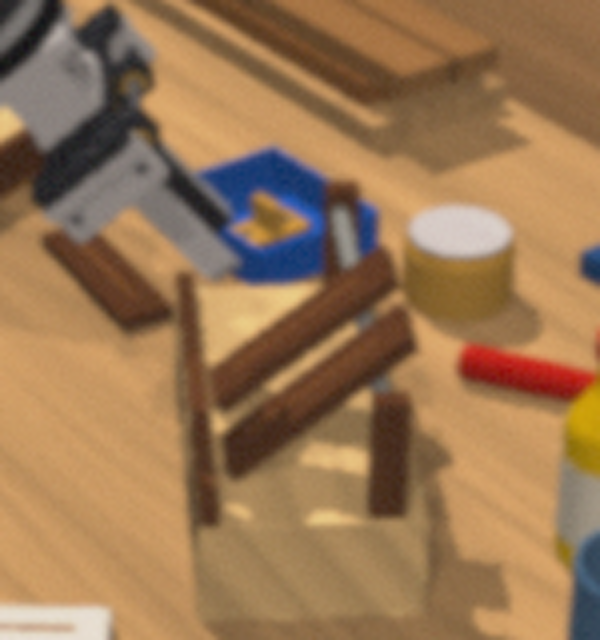

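View pics/s26.png

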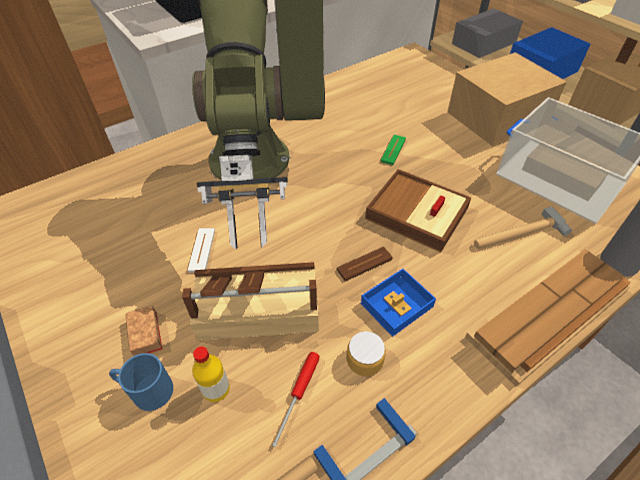

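Two splats stand on the rack. Third splat still at (364,263).

play_rows(deltas=[[[-11,3.4,-0.6,0.016,0.088,-0.006,60],[-11,3.3,-1.7,0.016,0.088,-0.006,60],[-11,3,-2.6,0.016,0.088,-0.006,60],[-10.5,3,-3.6,0.016,0.088,-0.006,60],[-10,3,-4.6,0.016,0.088,-0.006,60],[-10,3,-5.6,0.016,0.088,-0.006,60],[-9,2.7,-6.4,0.016,0.088,-0.006,60],[-9,2.5,-7.2,0.016,0.088,-0.006,60]]])

```text
time_s: 35.8
ee_pos: [0.4202, -0.1798, 0.2388]
eef_rot: [-2.977, 1.564, 2.633]
force: [-1.0, -0.1, 0.3]
grip_width: 0.0602
```

play_rows(deltas=[[[8,23,-4,0.101,0,0,60],[8,22.5,-6.4,0.101,0,0,60],[8,22,-8.7,0.101,0,0,60],[8,21,-10.8,0.101,0,0,60],[8,20,-12.8,0.101,0,0,60],[8,18,-14.8,0.101,0,0,60],[8,17,-16.6,0.101,0,0,60],[8,15,-18,0.101,0,0,60],[8,13,-19.6,0.101,0,0,60],[8,11,-20.7,0.101,0,0,60]]])

```text
time_s: 36.8
ee_pos: [0.533, 0.0276, 0.1575]
eef_rot: [-1.719, 1.567, 2.877]
force: [0.1, -0.0, -0.2]
grip_width: 0.0599
```

play_rows(deltas=[[[0,0,0,0,0,0,60],[0,0,0,0,0,0,60]]])

```text
time_s: 37.0
ee_pos: [0.5323, 0.0266, 0.1582]
eef_rot: [-1.677, 1.567, 2.927]
force: [0.3, -0.3, 0.7]
grip_width: 0.0597
```

Run:
```python
from h import *
import pickle
st()
c=snap('wrist','w27');pickle.dump(c,open('cw27.pkl','wb'))
```

```text
{'time_s': 37.0, 'qpos': [-0.0192, 0.3083, 1.6241, 0.0009, 1.2134, 0.089], 'ee_pos': [0.5323, 0.0266, 0.1582], 'eef_rot': [-1.6771, 1.5665, 2.9267], 'force': [0.258, -0.2897, 0.7329], 'grip_width': 0.0597}
```

View pics/w27.png

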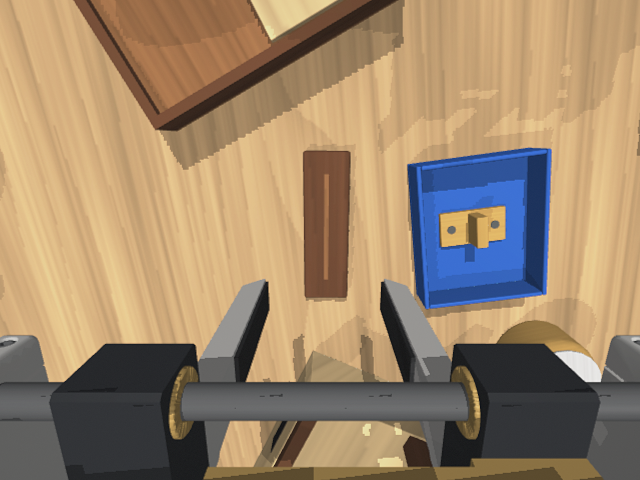

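Run:
```python
from h import *
import pickle
c=pickle.load(open('cw27.pkl','rb'))
f=autofit(c,[(303,151.5),(350,151),(347.5,299),(305,298)],.14,.042,.012);print(f)
x=f[0]
s=rows([x[0],x[1],.04],Rt(x[2]-np.pi/2),60,step=20)
rows([x[0],x[1],.0045],Rt(x[2]-np.pi/2),60,step=16,start=s)
```

```text
([0.5325, 0.0267, 1.4618], np.float64(0.63))
n 6
[[[19.8,0.1,-0.1,0,0,0.001,60],[19.8,0.1,-0.1,0,0,0,60],[19.8,0,0,0,0,0.001,60],[19.8,0.1,-0.1,0,0,0,60],[19.7,0.1,-0.1,0,0,0.001,60],[19.8,0,-0.1,0,-0.001,0,60]]]
n 3
[[[11.8,0,0,0,0,0,60],[11.9,0,0,0,0,0,60],[11.8,0,0,0,0,0,60]]]
```

play_rows(deltas=[[[20,0,0,0,0,0,60],[20,0,0,0,0,0,60],[20,0,0,0,0,0,60],[20,0,0,0,0,0,60],[20,0,0,0,0,0,60],[18,0,0,0,0,0,60],[12,0,0,0,0,0,60],[0,0,0,0,0,0,60],[0,0,0,0,0,0,60]]])

```text
time_s: 37.95
ee_pos: [0.5324, 0.0264, 0.03]
eef_rot: [-1.959, 1.569, 2.642]
force: [0.7, -0.6, -0.1]
grip_width: 0.0601
```

Run:
```python
from h import *
st(); snap('wrist','w28')
rows([.5325,.0267,.0045],Rt(1.4618-np.pi/2),60,step=16)
```

```text
{'time_s': 37.95, 'qpos': [-0.0196, 0.4782, 1.7242, 0.0012, 0.941, 0.0911], 'ee_pos': [0.5324, 0.0264, 0.03], 'eef_rot': [-1.9589, 1.5687, 2.6421], 'force': [0.6539, -0.6368, -0.0991], 'grip_width': 0.0601}
n 2
[[[12.9,0,-0.1,-0.001,0,0.001,60],[12.9,-0.1,0,-0.001,-0.001,0,60]]]
```

View pics/w28.png

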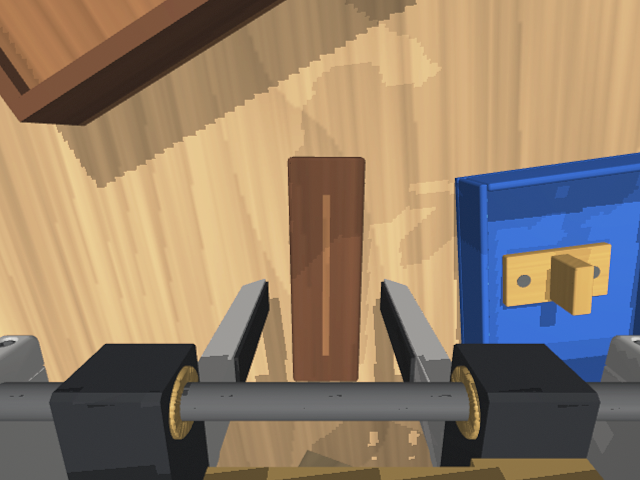

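play_rows(deltas=[[[13,0,0,0,0,0,60],[12.4,0,0,0,0,0,60],[0,0,0,0,0,0,60],[0,0,0,0,0,0,36],[0,0,0,0,0,0,36],[0,0,0,0,0,0,36],[0,0,0,0,0,0,36],[0,0,0,0,0,0,36]]])

```text
time_s: 38.8
ee_pos: [0.5322, 0.0268, 0.0043]
eef_rot: [-1.974, 1.569, 2.626]
force: [-0.1, -0.3, 2.4]
grip_width: 0.0418
```

play_rows(deltas=[[[-10,0,0,0,0,0,36],[-30,0,0,0,0,0,36],[-40,0,0,0,0,0,36],[-40,0,0,0,0,0,36],[-40,0,0,0,0,0,36],[-40,0,0,0,0,0,36],[-30,0,0,0,0,0,36]]])

```text
time_s: 39.5
ee_pos: [0.5325, 0.0266, 0.2374]
eef_rot: [-3.111, 1.57, 1.49]
force: [-0.5, -0.6, -1.0]
grip_width: 0.0418
```

Run:
```python
from h import *
st()
p,M=slot(.072,.0045,.09)
s=rows([.43,-.11,.25],Rt(1.0317),36,step=30)
s=rows(p+[0,0,.02],M,36,start=s,step=30)
```

```text
{'time_s': 39.5, 'qpos': [-0.0193, 0.2388, 1.5236, 0.001, 1.3792, 0.092], 'ee_pos': [0.5325, 0.0266, 0.2374], 'eef_rot': [-3.1106, 1.5699, 1.4903], 'force': [-0.53, -0.6034, -1.0028], 'grip_width': 0.0418}
n 11
[[[-1.2,-7.9,13.4,-0.104,0,0,36],[-1.1,-9.2,12.5,-0.104,0,0,36],[-1.2,-10.5,11.4,-0.104,0,0,36],[-1.1,-11.6,10.3,-0.104,0,0,36],[-1.2,-12.6,9.1,-0.104,0,0,36],[-1.2,-13.5,7.7,-0.104,0,0,36],[-1.1,-14.2,6.2,-0.103,0,0,36],[-1.2,-14.8,4.8,-0.104,0,-0.001,36],[-1.1,-15.1,3.2,-0.104,-0.001,0,36],[-1.2,-15.5,1.6,-0.104,0,0,36]]]
[[[-1.1,-15.5,0,-0.104,0,0,36]]]
n 7
[[[6.1,-2.9,11.2,0,-0.1,0,36],[7.2,-2.9,10.5,0,-0.1,0,36],[8.2,-2.9,9.7,0,-0.101,0,36],[9.1,-2.9,8.9,0,-0.1,0,36],[10,-2.9,7.9,0,-0.1,0,36],[10.7,-2.9,6.9,0,-0.1,0,36],[11.3,-2.9,5.7,0,-0.1,0,36]]]
```

play_rows(deltas=[[[-1,-9,15,-0.114,0,0,36],[-1,-10,14,-0.114,0,0,36],[-1,-12,12.5,-0.114,0,0,36],[-1,-13,11,-0.114,0,0,36],[-1,-14,9.5,-0.114,0,0,36],[-1,-15,7.5,-0.114,0,0,36],[-1,-16,6,-0.114,0,0,36],[-1,-16,4,-0.114,0,0,36],[-1,-17,2,-0.114,0,0,36],[-1,-17,0,-0.115,0,0,36]]])

```text
time_s: 40.5
ee_pos: [0.4298, -0.1103, 0.2447]
eef_rot: [-3.003, 1.568, 2.744]
force: [-1.1, -0.9, -0.9]
grip_width: 0.0416
```

Run:
```python
from h import *
st()
p,M=slot(.072,.0045,.09)
s=rows(p+[0,0,.02],M,36,step=30)
```

```text
{'time_s': 40.5, 'qpos': [-0.3339, 0.0297, 1.7431, 0.0002, 1.3711, -1.3682], 'ee_pos': [0.4298, -0.1103, 0.2447], 'eef_rot': [-3.003, 1.5685, 2.7437], 'force': [-1.095, -0.8505, -0.8794], 'grip_width': 0.0416}
n 7
[[[5.3,-2.9,11.2,0,-0.101,0,36],[6.4,-2.8,10.6,0.001,-0.1,0,36],[7.5,-2.9,9.9,0,-0.101,0,36],[8.3,-2.9,9.1,0,-0.1,0,36],[9.3,-2.8,8.2,0.001,-0.101,0,36],[10.1,-2.9,7.2,0,-0.1,0,36],[10.7,-2.8,6.2,0,-0.101,-0.001,36]]]
```

play_rows(deltas=[[[5.3,-2.9,11,0,-0.1,0,36],[6.4,-2.9,10.6,0,-0.1,0,36],[7.5,-2.9,10,0,-0.1,0,36],[8.3,-2.9,9,0,-0.1,0,36],[9.3,-2.8,8.2,0,-0.1,0,36],[10,-2.8,7.2,0,-0.1,0,36],[10.7,-2.8,6.2,0,-0.1,0,36],[0,0,0,0,0,0,36],[0,0,0,0,0,0,36]]])

```text
time_s: 41.4
ee_pos: [0.4866, -0.1671, 0.2071]
eef_rot: [-0.001, 0.876, -0.543]
force: [0.3, -0.5, -0.9]
grip_width: 0.042
```

Run:
```python
from h import *
st(); snap('scene','s29')
p,M=slot(.072,.0045,.05)
s=rows(p,M,36,step=25)
p,M=slot(.072,.0045,.006)
s=rows(p,M,36,step=12,start=s)
```

```text
{'time_s': 41.4, 'qpos': [-0.3313, -0.0991, 2.1117, -0.3051, 0.4637, -1.134], 'ee_pos': [0.4866, -0.1671, 0.2071], 'eef_rot': [-0.0011, 0.8758, -0.5426], 'force': [0.3187, -0.5424, -0.9279], 'grip_width': 0.042}
n 3
[[[18.5,-0.1,-4.3,-0.001,-0.002,0.001,36],[18.4,-0.1,-4.2,0,-0.002,0,36],[18.5,-0.2,-4.4,-0.001,-0.002,0.001,36]]]
n 4
[[[11,0,0,0,0,0,36],[11,0,0,0,0,0,36],[11,0,0,0,0,0,36],[11,0.1,0,0,0,0,36]]]
```

View pics/s29.png

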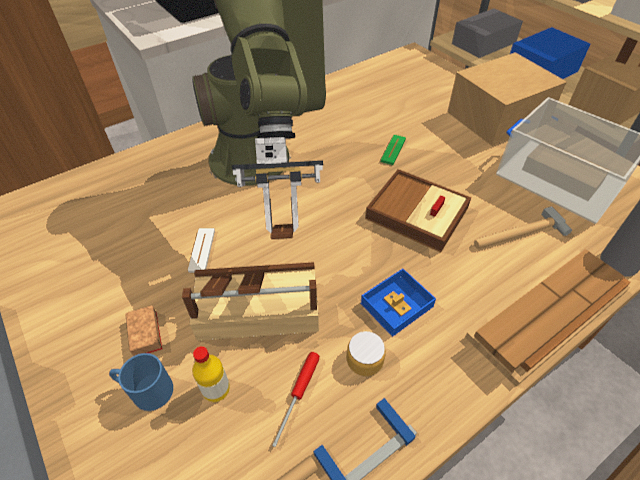

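play_rows(deltas=[[[18.5,0,-4.3,0,-0.002,0,36],[18.5,0,-4.3,0,-0.002,0,36],[18.5,0,-4.3,0,-0.002,0,36],[11,0,0,0,0,0,36],[11,0,0,0,0,0,36],[11,0,0,0,0,0,36],[10,0,0,0,0,0,36],[0,0,0,0,0,0,36],[0,0,0,0,0,0,36]]])

```text
time_s: 42.35
ee_pos: [0.5333, -0.1951, 0.1237]
eef_rot: [-0.001, 0.867, -0.542]
force: [1.9, -3.1, 0.6]
grip_width: 0.0417
```

Run:
```python
from h import *
st()
p,M=slot(.072,.0045,.0)
s=rows(p,M,36,step=3)
snap('wrist','w30')
```

```text
{'time_s': 42.35, 'qpos': [-0.359, 0.1655, 2.0742, -0.5254, 0.2373, -0.9182], 'ee_pos': [0.5333, -0.1951, 0.1237], 'eef_rot': [-0.0008, 0.8669, -0.5422], 'force': [1.9385, -3.0841, 0.5863], 'grip_width': 0.0417}
n 3
[[[2.1,-0.1,-0.1,-0.001,0.001,0.001,36],[2.2,-0.1,-0.1,0,0.001,0,36],[2.1,0,-0.1,-0.001,0,0.001,36]]]
```

View pics/w30.png

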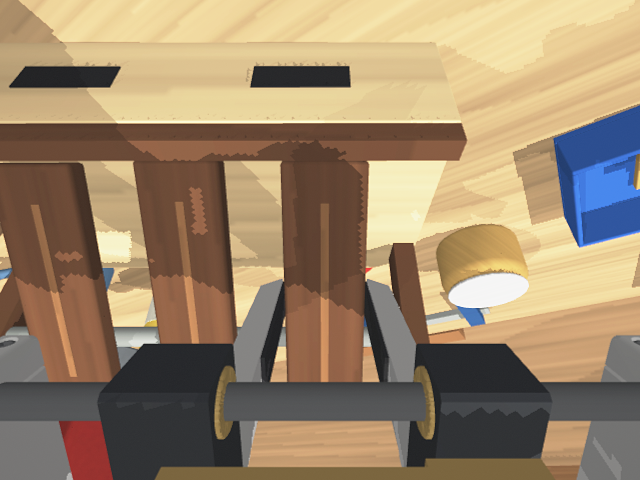

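play_rows(deltas=[[[0,0,2,0,0,0,36],[2,0,0.5,0,0,0,36],[0,0,0,0,0,0,36]]])

```text
time_s: 42.7
ee_pos: [0.5355, -0.1965, 0.1231]
eef_rot: [-0.001, 0.868, -0.542]
force: [0.2, -0.7, -1.5]
grip_width: 0.0421
```

play_rows(deltas=[[[2,0,0,0,0,0,36],[2,0,0,0,0,0,36],[0,0,0,0,0,0,36]]])

```text
time_s: 43.0
ee_pos: [0.5378, -0.1979, 0.1197]
eef_rot: [-0.001, 0.868, -0.542]
force: [0.1, -0.7, -0.9]
grip_width: 0.0417
```

play_rows(deltas=[[[1,0,0,0,0,0,36],[0,0,0,0,0,0,36]]])

```text
time_s: 43.2
ee_pos: [0.5384, -0.1982, 0.1192]
eef_rot: [-0.001, 0.868, -0.542]
force: [0.1, 0.3, -0.8]
grip_width: 0.0414
```

play_rows(deltas=[[[1,0,0,0,0,0,36],[0,0,0,0,0,0,36]]])

```text
time_s: 43.4
ee_pos: [0.5387, -0.1983, 0.119]
eef_rot: [-0.001, 0.867, -0.542]
force: [-13.2, 6.2, 11.6]
grip_width: 0.0416
```

play_rows(deltas=[[[1,0,0,0,0,0,36],[0,0,0,0,0,0,36]]])

```text
time_s: 43.6
ee_pos: [0.5392, -0.1986, 0.1186]
eef_rot: [-0.001, 0.867, -0.542]
force: [-20.8, 10.3, 19.9]
grip_width: 0.0417
```

play_rows(deltas=[[[-1,0,0,0,0,0,36],[0,0,0,0,0,0,36],[0,0,0,0,0,0,48],[0,0,0,0,0,0,50],[0,0,0,0,0,0,50],[-5,0,0,0,0,0,50],[-12,0,0,0,0,0,50],[-18,0,0,0,0,0,50],[-20,0,0,0,0,0,50],[-20,0,0,0,0,0,50]]])

```text
time_s: 44.6
ee_pos: [0.4968, -0.1731, 0.1764]
eef_rot: [-0.0, 0.868, -0.541]
force: [0.8, -0.0, 0.5]
grip_width: 0.0501
```

play_rows(deltas=[[[-25,0,-10,0,0,0,50],[-25,0,-10,0,0,0,50],[0,0,0,0,0,0,50],[0,0,0,0,0,0,50]]])

```text
time_s: 45.0
ee_pos: [0.4568, -0.1489, 0.2016]
eef_rot: [0.0, 0.866, -0.541]
force: [0.2, -0.1, 0.0]
grip_width: 0.05
```

Run:
```python
from h import *
st()
snap('wrist','w31')
snap('side','d31',(290,180,440,340),4)
snap('scene','s31')
```

```text
{'time_s': 45.0, 'qpos': [-0.3065, -0.1793, 2.1985, -0.3491, 0.4552, -1.0749], 'ee_pos': [0.4568, -0.1489, 0.2016], 'eef_rot': [0.0001, 0.8659, -0.5407], 'force': [0.1832, -0.121, 0.0047], 'grip_width': 0.05}
```

View pics/w31.png

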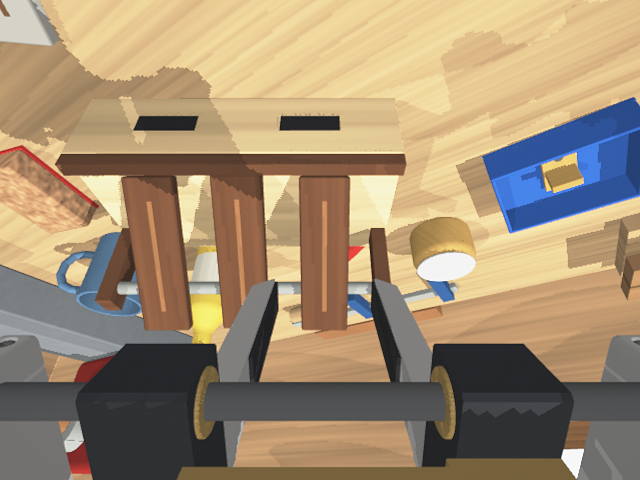

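View pics/d31.png

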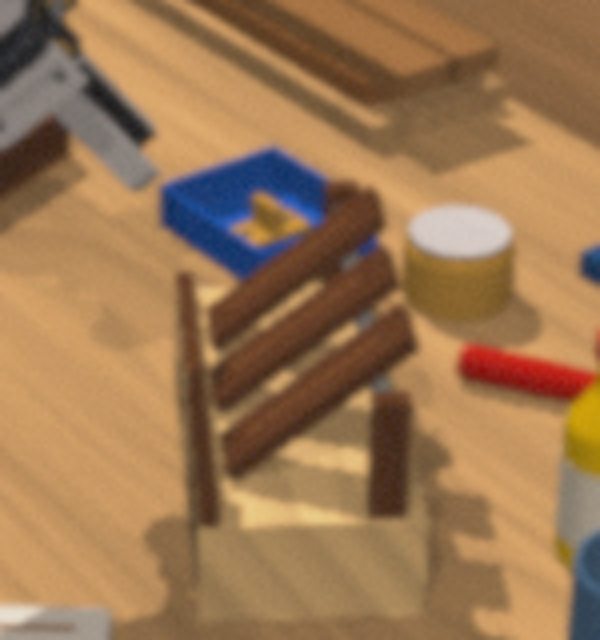

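View pics/s31.png

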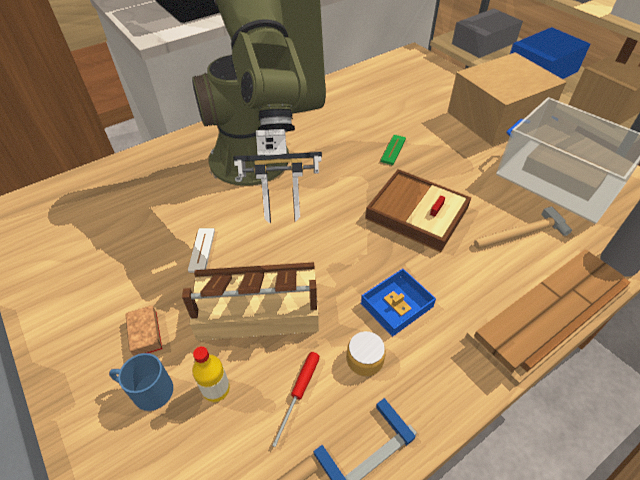

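play_rows(deltas=[[[-30,0,0,0,0,0,50],[-20,0,0,0,0,0,50],[0,0,0,0,0,0,50],[0,0,0,0,0,0,50],[0,0,0,0,0,0,50],[0,0,0,0,0,0,50],[0,0,0,0,0,0,50],[0,0,0,0,0,0,50],[0,0,0,0,0,0,50],[0,0,0,0,0,0,50]]])

```text
time_s: 46.15
ee_pos: [0.4289, -0.1323, 0.239]
eef_rot: [-0.001, 0.867, -0.542]
force: [0.6, 0.4, -0.4]
grip_width: 0.0502
```

Run:
```python
from h import *
st()
snap('scene','s32',(170,160,480,345),2.5)
snap('wrist','w32')
```

```text
{'time_s': 46.15, 'qpos': [-0.2797, -0.3179, 2.2065, -0.3066, 0.5886, -1.1122], 'ee_pos': [0.4289, -0.1323, 0.239], 'eef_rot': [-0.0006, 0.8675, -0.5418], 'force': [0.5634, 0.4138, -0.3673], 'grip_width': 0.0502}
```

View pics/s32.png

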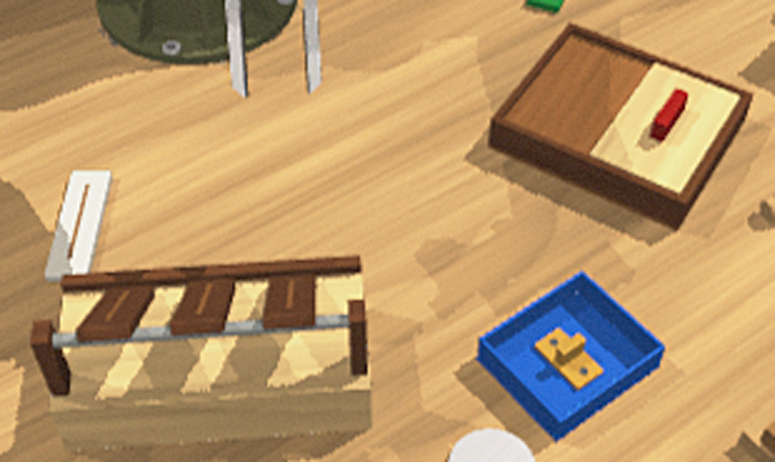

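View pics/w32.png

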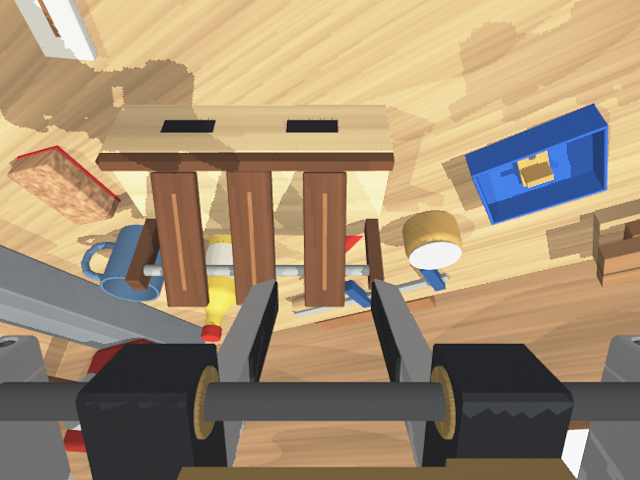

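The three splats lean side by side behind the toe strip, at (180,240), (250,240) and (325,240) in the wrist view. The bracket is in the tray and the cover hides all the pockets. The robot is clear, so I'm handing in.

```bash
python3 -c "
from station import hand_in
print(hand_in())"
```

```text
the job is handed in; nothing more can be done
None
```

The job is done and handed in at about 46 s, with the robot touching nothing.

- **Cover and bracket:** I slid the cover onto the plain half without lifting it. Only pocket 1 held a bracket. It now stands upright in the blue tray, and the cover is back over all three pockets.
- **Splats:** All three dark splats lean side by side on the rack, feet behind the toe strip and backs on the rail. They are spaced about 72 mm apart.
- **Last checks:** The final scene and wrist pictures showed everything in place, with the white and green look-alikes and the other bystanders where they started. Contact force while seating the splats peaked at about 31 N. I saw no knock to the tray or splats during the run.
- **Disagreements:** The scene camera and wrist camera differed by up to about 10 mm near the +y side of the bench. I used the wrist readings, and the grasps confirmed them. The third splat's foot seems to have brushed the toe strip on the way down (about 4 N), so I shifted it roughly 2 mm before seating it.

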